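# Nudge the drilled plate onto its locating pins

### The arm

A 6-joint arm with a two-finger parallel gripper is mounted at the origin on a cart in front of the work surface, level with it; the furniture and walls round the work are solid. World frame = base frame: x ahead of the robot, y to its left, z up, the work surface at z = 0. Lengths are in m, angles in rad, forces in N, time in s.
With the tool pointing down it reaches from about 0.325 to 0.875 m from the base axis. Payload 4.4 kg.
Tool frame: the origin (TCP) lies on the centre line of the jaws, within the pads' length; the fingertips stand 17 mm ahead of it and the grasp point (between the pads) lies 2 mm behind it; y points along the fingers, z is the direction in which the jaws open and shut, and the axes are right-handed (so a half turn about y gives the same grasp; the last joint's range is limited). The gripper opens to 85 mm and grips with 20 to 120 N. Pads are 22 mm wide; open, the fingers measure 114 mm over their backs; the gripper's body (76 mm by 85 mm) begins 54 mm behind the grasp point. The pads swing forward as they close: fully open they stand 13 mm farther back than shut.
Start: joints at [1.177, 0.207, 1.542, -0, 1.393, -0.15], TCP at [0.138, 0.558, 0.248] pointing down, gripper open.
Joint ranges: [-2.73, 2.73], [-0.86, 2.22], [0.23, 2.46], [-1.11, 4.25], [0.08, 2.63], [-2.82, 2.82]. Speed limits (rad/s): [2.79, 2.79, 3.14, 3.14, 3.14, 3.14].

### API

Orientations are given as [roll, pitch, yaw] about the fixed x, y, z axes, in that order (R = Rz(yaw) Ry(pitch) Rx(roll)).
In Python, from plant import get_state, eyes, close_job gives the robot as it stands.
- The arm moves only by the tool carry_out, never from a script. Its argument "steps" is a list of rows, each an object of numbers: "dx", "dy", "dz": the shift along the tool's x, y, z in units of 30 mm (1.0 is 30 mm); "wx", "wy", "wz": the turn, a rotation vector about the tool's x, y, z in units of 6 degrees (1.0 is 6 degrees); "fingers": the opening, from 0 (shut) to 1 (fully open). A call has 1 to 12 rows; each row is the pose to reach, as a shift and turn from the pose commanded when the call began, along the tool's axes at that moment; what a row does not reach only later rows make up. A row lasts 1/12 s, in which the tool goes at most 41.7 mm and 7.16 degrees, less where a joint would pass 70% of its speed; a pose out of reach is approached as far as the arm can. A call with a gripper value outside its range is refused whole. The fingers move at their own pace and stop on an object; "newtons" is the grip in N (left out, the last holds). Time passes only in rows, so rows that repeat a pose let the fingers close. It gives the time, the measured TCP pose, the force and the opening at its end, in the units of the state.
- get_state(): the state, without advancing time (a new reading comes with each control period).
- eyes.read_camera(name): name is "side" or "top" or "wrist"; returns a dict with "pixels" (384x512x3 uint8, blue, green, red), "fovy" (degrees; the focal length in pixels is half the picture's height over the tangent of half this angle, whatever the lens; pixels are square), "cx", "cy" (the principal point, pixels), "k1" (the pictures are not rectified: a ray, as slopes to the right and down, at radius r is drawn at 1 + k1 r^2 times it, then the intrinsics apply), "R" (3x3) and "t" (3): a world point X has camera coordinates R X + t; the wrist camera has in their place "hand_eye" (4x4, takes a point from camera to tool coordinates, whose origin is the TCP and whose axes are the tool frame's). Camera axes: x right, y down, z forward; pixel columns grow to the right and rows downward; lengths in m; the calibration is good to about 2 mm. A picture is of the moment at which its call begins: read the wrist's pose just before it. There is no depth.
- close_job(): hands the job in, once; it reports no verdict.
The state is a dict: "clock": time; "joint_pos": joint angles; "joint_vel": joint speeds; "joint_torque": joint torques, N m; "tool_pos": TCP position; "orientation": TCP orientation; "ft_force": force on the tool from outside, world axes, zero at the start; "wrist_torque": the same for the moment, N m; "finger_gap": finger opening in m.
Only numpy, scipy, OpenCV 4.12 (cv2) and the standard library are available. Lean on these libraries where they do the work, as an engineer would, in place of code of your own. Each camera call takes 0.05 s, during which the arm holds its last target.

### The job

The drilled aluminium plate lies on the raised ledge of the drill fixture. Push it sideways with the fingertips, without pinching or lifting it, until it slides off the ledge and both its holes drop over the two locating pins and it lies flat, fully down on the fixture's base. Leave the cups, the V block and the chuck key where they are.

Things in the scene. Friction and masses are not known exactly. Their poses are not given: they have to be found in the camera images.
- fixture: Dark steel drill fixture, fixed to the worktop, 156 mm along its x and 260 mm along its y. Origin on the worktop; x points to its back (away from the robot), y to its left, z up. The left part (y -9 to 130 mm) is the seat with two pins, the right part (y -130 to -9 mm) the raised loading ledge; a fence runs along the whole back.
- seat (a point): Where the middle of the plate's underside comes when seated: fixture x 0, y +60, z 12 mm, on the flat seat. The plate's back edge then stands 1.5 mm in front of the fence and its right edge 4 mm left of the ledge, so a plate slid left flush along the fence meets the pins.
- ledge (a point): Centre of the flat top of the loading ledge: fixture x -22, y -69.5, z 20 mm. The ledge is 136 mm along x, 121 mm along y and 8 mm higher than the seat.
- fence (a point): Middle of the top front edge of the straight steel fence: fixture x +46.5, y 0, z 30 mm. It runs along the fixture's y over its whole length and faces the robot.
- pin_near (a point): Foot of the near right locating pin, on the seat's top: fixture x -28, y +40, z 12 mm. The pin is upright, 8 mm in diameter, tapered to a blunt tip 2.4 mm wide, 7.5 mm above the seat.
- pin_far (a point): Foot of the far left locating pin: fixture x +28, y +80, z 12 mm. Same pin, but 6.5 mm high.
- plate: Loose aluminium plate, 90 (x) x 130 (y) x 14 mm, about 0.4 kg, two through holes of 11 mm. Origin at the centre of its underside, z up, axes roughly as the fixture's. It starts on the ledge, its back edge about 13 to 32 mm off the fence, 75 to 110 mm right of the seat. Slid left, it rides on the pin tips till the holes meet them. Seated, its top is 26 mm above the worktop. A few N slide it.
- plate_hole0 (a point): Upper mouth of the plate's near right hole (plate x -28, y -20, z 14 mm), which goes over pin_near.
- plate_hole1 (a point): Upper mouth of the plate's far left hole (plate x +28, y +20, z 14 mm), which goes over pin_far.
- cup_a: Steel cup, 64 mm across, 47 mm high, beyond the fixture's left end. Origin under its centre. To be left alone.
- cup_b: Steel cup, 64 mm across, 47 mm high, beyond the fixture's right end, about 85 mm from it centre to end. Origin under its centre. To be left alone.
- v_block: Small steel V block, 62 x 57 x 35 mm, in front of the left half of the fixture. Origin under its centre. To be left alone.
- chuck_key: Steel T-shaped chuck key lying behind the fence, 110 x 117 x 18 mm. Origin under its centre. To be left alone.

How it is judged:
At the end, for the whole second after the job is handed in: Both holes of the plate are over their pins (within 3 mm), the plate's underside is on the seat (less than 1.5 mm above it), level within 0.02 rad and at rest (horizontal distance between plate_hole0 and pin_near below 0.003 m and horizontal distance between plate_hole1 and pin_far below 0.003 m and z of plate in the frame of fixture between 0.01 and 0.0135 m and angle between plate's own z axis and vertical below 0.02 rad and linear speed of plate below 0.01 m/s); the robot touches nothing.
It fails at once if the plate is lifted (its underside more than 10 mm above the ledge) (z of plate in the frame of fixture above 0.03 m).
It fails at once if the plate is tipped up by more than 0.35 rad (angle between plate's own z axis and vertical above 0.35 rad).
It fails at once if a cup, the V block or the chuck key is moved by more than 20 mm (distance of any of cup_a, cup_b, v_block, chuck_key from where it was at the start of the episode above 0.02 m).
It also fails if it takes over 64 s, if anything falls off the work surface, if the arm or the gripper's body presses on something with over 40 N, if the wrist force passes 120 N, or if a joint passes its speed limit or range.

## Working session

There is one attempt and no reset: what is moved stays moved. The work goes in short steps, Python scripts to look and compute and a tool call to move; the robot and the scene stay as the last step left them, time stands still between calls to the robot, and variables do not carry over. Pictures are saved under pics/ and viewed, and the job is handed in when it is done.

Besides the shell and the picture viewer there is one more tool, called after "Call:" in YAML: its name, and indented under it one key for each argument. carry_out: Moves the arm, as the interface text tells. Its arguments: {"type":"object","properties":{"steps":{"type":"array","items":{"type":"object","properties":{"dx":{"type":"number"},"dy":{"type":"number"},"dz":{"type":"number"},"wx":{"type":"number"},"wy":{"type":"number"},"wz":{"type":"number"},"fingers":{"type":"number"}}}},"newtons":{"type":"number"}},"required":["steps"]}

```bash
mkdir -p pics; ls
python3 - <<'E'
from plant import get_state, eyes
import cv2,json
s=get_state();print({k:s[k] for k in('clock','tool_pos','orientation','ft_force','finger_gap')})
for n in('top','side','wrist'):
    c=eyes.read_camera(n);cv2.imwrite(f'pics/{n}0.png',c['pixels'])
    print(n,{k:(v.tolist() if hasattr(v,'tolist') else v) for k,v in c.items() if k!='pixels'})
E
```

```text
pics
{'clock': 0.0, 'tool_pos': array([0.13796076, 0.55745561, 0.24709366]), 'orientation': array([-1.57310937e+00,  3.46558549e-04, -2.42778421e-01]), 'ft_force': array([0.34195481, 0.25176733, 0.164349  ]), 'finger_gap': 0.0858221591525367}
top {'fovy': 51.099509045400914, 'cx': 256.3966007033991, 'cy': 187.57151280200424, 'k1': -0.006176755557471775, 'R': [[-0.008339102849534642, -0.9995430860359876, 0.02905302946887606], [-0.996301910864946, 0.005820377986059688, -0.0857241249996584], [0.08551585683674431, -0.029660451071315336, -0.9958952233401482]], 't': [0.31341033514692207, 0.5234174889774719, 1.0244951614577555]}
side {'fovy': 50.761448511658195, 'cx': 250.57006475252462, 'cy': 196.73576520257538, 'k1': -0.10603579972311943, 'R': [[0.8555786586063894, -0.5176373814829267, 0.006058071375527762], [-0.26106582987491095, -0.4415498326375332, -0.8584162031144861], [0.447023256004669, 0.7328610281555882, -0.5129180460870124]], 't': [-0.2928174540602971, 0.3454219463592338, 0.4395094769242132]}
wrist {'fovy': 69.68731558527001, 'cx': 257.724187325026, 'cy': 193.5367910544849, 'k1': -0.02968849790738892, 'hand_eye': [[0.0005314376494153672, 0.9498157910687838, 0.3128093358747542, -0.08155161099443442], [0.0007815702221816125, -0.312809679018992, 0.9498155051693054, -0.12659750891546934], [0.9999995533609064, -0.0002602852573052518, -0.0009085865793894067, -0.0008431224922144098], [0.0, 0.0, 0.0, 1.0]]}
```

View pics/top0.png

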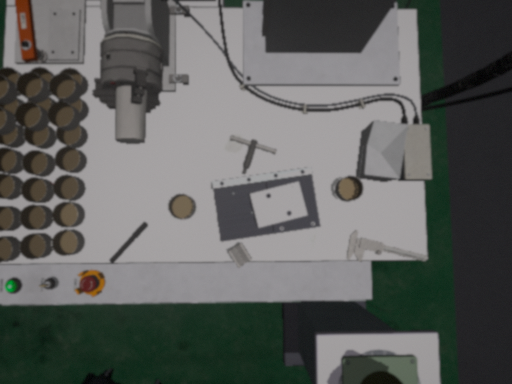

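View pics/side0.png

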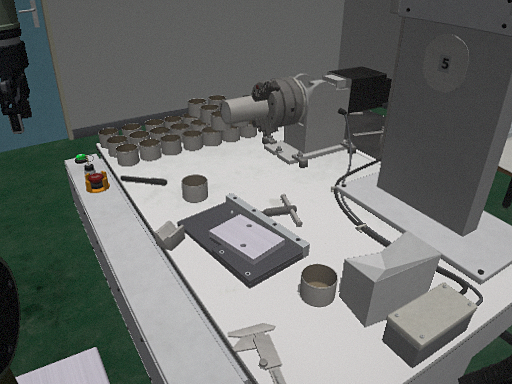

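View pics/wrist0.png

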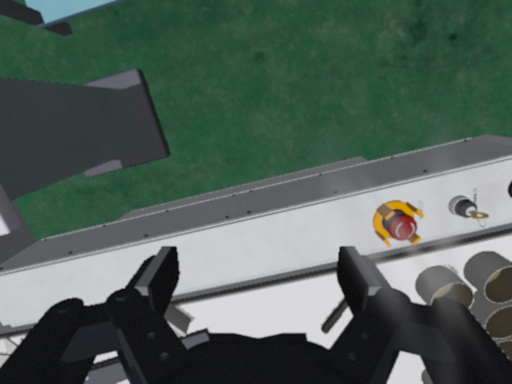

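The top view shows the fixture near (267,207) and the plate near (279,204). The cups are at (182,207) and (348,189), the V block at (239,254), and the chuck key at (253,150). I'll zoom in.

Run:
```python
import cv2
a=cv2.imread('pics/top0.png')[160:250,200:330];cv2.imwrite('pics/topz.png',cv2.resize(a,None,fx=6,fy=6,interpolation=cv2.INTER_CUBIC))
a=cv2.imread('pics/side0.png')[185:290,170:320];cv2.imwrite('pics/sidez.png',cv2.resize(a,None,fx=5,fy=5,interpolation=cv2.INTER_CUBIC))
```

```text
(no output)
```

View pics/topz.png

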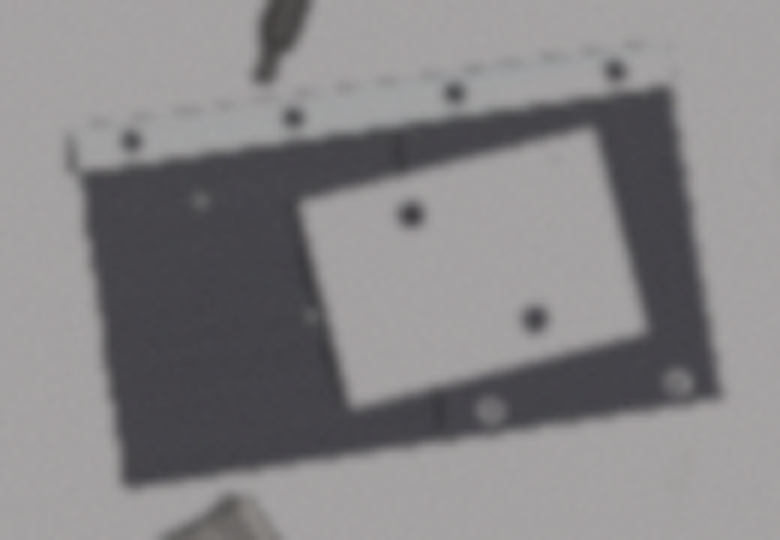

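View pics/sidez.png

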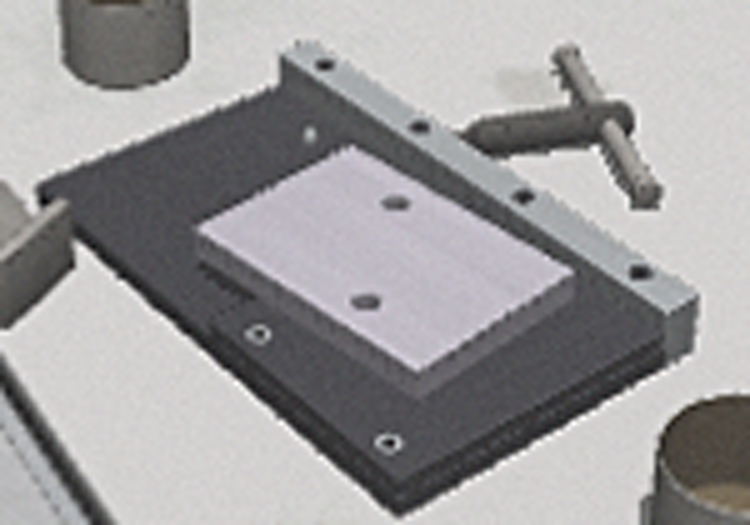

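```bash
cat > h.py <<'E'
import numpy as np,cv2
from scipy.optimize import least_squares
from plant import get_state, eyes
def proj(c,X):
    X=np.atleast_2d(X)@np.array(c['R']).T+np.array(c['t']); s=X[:,:2]/X[:,2:]
    s=s*(1+c['k1']*(s**2).sum(1,keepdims=True))
    f=192/np.tan(np.radians(c['fovy']/2)); return s*f+[c['cx'],c['cy']]
def place(p,P):
    P=np.array(P,float);c,s=np.cos(p[2]),np.sin(p[2])
    return np.c_[p[0]+c*P[:,0]-s*P[:,1],p[1]+s*P[:,0]+c*P[:,1],P[:,2]]
def fit(obs,p0):  # obs: list (cam, P, uv)
    f=lambda p:np.concatenate([(proj(c,place(p,P))-uv).ravel() for c,P,uv in obs])
    r=least_squares(f,p0,loss='soft_l1'); return r.x,f(r.x).reshape(-1,2)
def Z(uv,s,o): return (np.array(uv,float)+.5)/s-.5+o
def fx(p,w): # world->fixture xy
    d=np.array(w)[:2]-p[:2];c,s=np.cos(p[2]),np.sin(p[2]);return np.array([c*d[0]+s*d[1],-s*d[0]+c*d[1]])
FX=[0.549,-0.034,0.14]
E
cat > m0.py <<'E'
from h import *
T=eyes.read_camera('top');S=eyes.read_camera('side')
zt=lambda u:Z(u,6,[200,160]); zs=lambda u:Z(u,5,[170,185])
F=np.array([[46.5,130,30],[46.5,-130,30],[-90,130,12],[-90,-130,20],[28,80,18.5],[-28,40,19.5]])/1e3
ft=zt([[85,173],[670,90],[125,487],[720,397],[201,201],[311,317]])
fs=zs([[283,62],[668,310],[38,187],[400,490],[309,132]])
P=np.array([[45,65,34],[45,-65,34],[-45,-65,34],[-45,65,34],[28,20,34],[-28,-20,34]])/1e3
pt=zt([[300,200],[597,125],[648,330],[352,410],[410,214],[535,319]])
ps=zs([[350,148],[573,270],[420,373],[198,230],[396,202],[366,301]])
np.set_printoptions(precision=4,suppress=True)
for n,o1,o2 in(('top',[(T,F,ft)],[(T,P,pt)]),('side',[(S,F[:5],fs)],[(S,P,ps)]),('both',[(T,F,ft),(S,F[:5],fs)],[(T,P,pt),(S,P,ps)])):
    a,r=fit(o1,[.6,0,.1]);b,q=fit(o2,[.6,0,.1])
    print(n,a,b,'plate in fix',fx(a,b),np.degrees(b[2]-a[2]));print(r.round(1).tolist());print(q.round(1).tolist())
E
python3 m0.py
```

```text
top [0.4952 0.2874 0.1385] [0.4821 0.254  0.2425] plate in fix [-0.0176 -0.0313] 5.9589695633996005
[[-1.3, -0.1], [1.1, -0.7], [-0.2, 0.5], [0.5, 0.6], [-0.1, -0.1], [-0.0, -0.2]]
[[-0.1, 0.2], [-0.5, 0.3], [0.0, 0.1], [0.0, -0.5], [0.3, -0.0], [0.2, -0.1]]
side [0.4979 0.2841 0.1383] [0.485  0.2542 0.2492] plate in fix [-0.017  -0.0278] 6.35185117985215
[[-0.6, -1.4], [0.4, 1.7], [-0.7, -0.1], [0.1, -0.4], [0.7, 0.1]]
[[0.1, -0.5], [0.4, 0.2], [-0.1, -0.0], [-0.7, -0.1], [-0.1, 0.1], [0.3, 0.0]]
both [0.4969 0.286  0.1419] [0.4836 0.2538 0.2458] plate in fix [-0.0176 -0.03  ] 5.956819717348543
[[-0.8, -0.6], [1.6, -1.5], [0.5, -0.1], [1.1, -0.2], [0.4, -0.6], [0.6, -0.8], [-1.5, -1.6], [-0.5, 1.3], [-1.5, -0.2], [-0.7, -0.8], [-0.3, -0.1]]
[[-0.1, -0.3], [-0.5, -0.4], [0.1, -0.6], [0.2, -1.0], [0.3, -0.6], [0.2, -0.8], [-0.2, -0.2], [-0.0, 0.6], [-0.7, 0.3], [-1.2, 0.2], [-0.5, 0.4], [-0.2, 0.4]]
```

```bash
cat >> h.py <<'E'
from scipy.spatial.transform import Rotation as Ro
def go(xyz,yaw):
    s=get_state();R=Ro.from_euler('xyz',s['orientation']);d=R.inv().apply(np.array(xyz)-s['tool_pos'])
    w=(R.inv()*Ro.from_euler('xyz',[-np.pi/2,0,yaw])).as_rotvec()
    print('t',round(s['clock'],2),'d',(d/.03).round(2),'w',(np.degrees(w)/6).round(2))
def wf(p,x,y): return place(p,[[x,y,0]])[0][:2]
def wcam():
    s=get_state();c=eyes.read_camera('wrist')
    M=np.eye(4);M[:3,:3]=Ro.from_euler('xyz',s['orientation']).as_matrix();M[:3,3]=s['tool_pos']
    W=np.linalg.inv(M@np.array(c['hand_eye']));c['R']=W[:3,:3];c['t']=W[:3,3];return c
E
python3 -c "
from h import *
go([.52,.25,.26],.14)"
```

```text
t 0.25 d [14.82 -0.4  -6.9 ] w [ 0.01 -3.66 -0.  ]
```

Call:
carry_out:
  steps:
    - {"dx":1.2,"dy":-0.4,"dz":-0.6,"wy":-0.3,"fingers":0.4}
    - {"dx":2.5,"dy":-0.4,"dz":-1.2,"wy":-0.6,"fingers":0.4}
    - {"dx":3.8,"dy":-0.4,"dz":-1.8,"wy":-0.9,"fingers":0.4}
    - {"dx":5.1,"dy":-0.4,"dz":-2.4,"wy":-1.3,"fingers":0.4}
    - {"dx":6.4,"dy":-0.4,"dz":-3.0,"wy":-1.6,"fingers":0.4}
    - {"dx":7.7,"dy":-0.4,"dz":-3.6,"wy":-1.9,"fingers":0.4}
    - {"dx":9.0,"dy":-0.4,"dz":-4.2,"wy":-2.2,"fingers":0.4}
    - {"dx":10.3,"dy":-0.4,"dz":-4.8,"wy":-2.5,"fingers":0.4}
    - {"dx":11.6,"dy":-0.4,"dz":-5.4,"wy":-2.9,"fingers":0.4}
    - {"dx":12.9,"dy":-0.4,"dz":-6.0,"wy":-3.2,"fingers":0.4}
    - {"dx":14.0,"dy":-0.4,"dz":-6.5,"wy":-3.5,"fingers":0.4}
    - {"dx":14.8,"dy":-0.4,"dz":-6.9,"wy":-3.66,"fingers":0.4}

```text
validation failed for argument at $.st...
```

Call:
carry_out:
  steps:
    - {"fingers":0.4}
    - {"fingers":0.4}
    - {"fingers":0.4}

```text
validation failed for argument at $.st...
```

Run:
```python
from h import *
c=wcam();cv2.imwrite('pics/w1.png',cv2.resize(c['pixels'],(768,576),interpolation=cv2.INTER_CUBIC))
c=eyes.read_camera('side');cv2.imwrite('pics/s1.png',c['pixels'])
s=get_state();print(s['clock'],s['tool_pos'],s['orientation'],s['finger_gap'],s['ft_force'])
```

```text
0.35 [0.13818937 0.55799317 0.24800949] [-1.57131914e+00  8.79997218e-05 -2.42766947e-01] 0.08543269447090716 [-0.09816837 -0.36702103 -0.13923143]
```

View pics/w1.png

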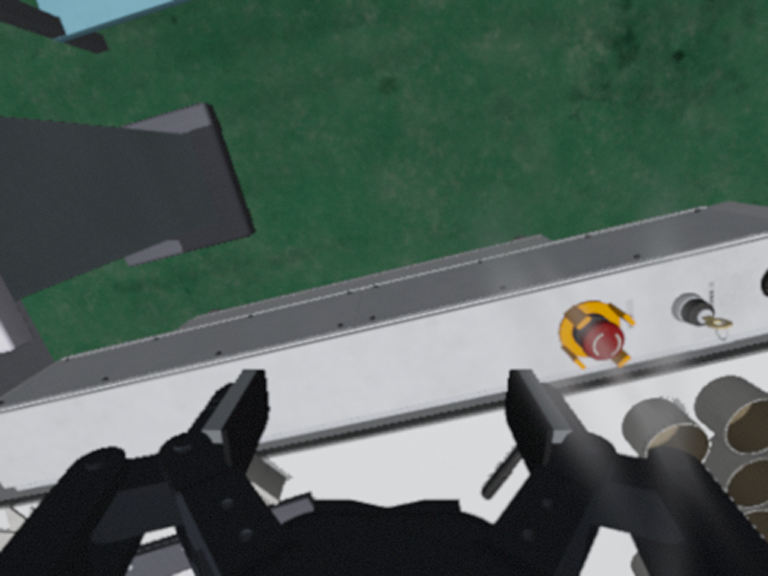

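View pics/s1.png

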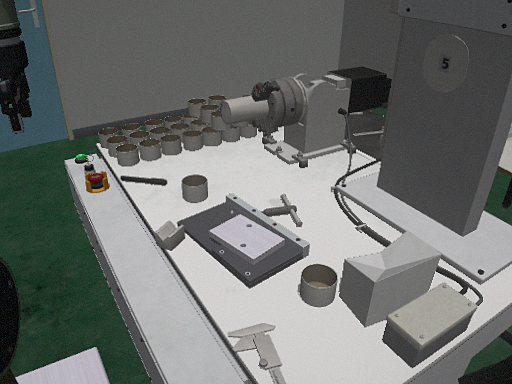

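The call was refused and the arm hasn't moved. I'll try a row with all the keys in it.

Call:
carry_out:
  steps:
    - {"dx":1.2,"dy":-0.4,"dz":-0.6,"wx":0,"wy":-0.3,"wz":0,"fingers":0.4}

```text
clock: 0.43
tool_pos: [0.1643, 0.5334, 0.2575]
orientation: [-1.574, 0.004, -0.204]
ft_force: [0.4, -0.3, -0.0]
finger_gap: 0.0754
```

```bash
python3 -c "
from h import *
go([.52,.25,.26],.14)"
```

```text
t 0.43 d [13.53 -0.12 -6.85] w [ 0.02 -3.29 -0.05]
```

Call:
carry_out:
  steps:
    - {"dx":1.2,"dy":0,"dz":-0.6,"wx":0,"wy":-0.3,"wz":0,"fingers":0.4}
    - {"dx":2.4,"dy":0,"dz":-1.2,"wx":0,"wy":-0.6,"wz":0,"fingers":0.4}
    - {"dx":3.6,"dy":0,"dz":-1.8,"wx":0,"wy":-0.9,"wz":0,"fingers":0.4}
    - {"dx":4.8,"dy":0,"dz":-2.4,"wx":0,"wy":-1.2,"wz":0,"fingers":0.4}
    - {"dx":6.0,"dy":0,"dz":-3.0,"wx":0,"wy":-1.5,"wz":0,"fingers":0.4}
    - {"dx":7.2,"dy":0,"dz":-3.6,"wx":0,"wy":-1.8,"wz":0,"fingers":0.4}
    - {"dx":8.4,"dy":0,"dz":-4.2,"wx":0,"wy":-2.1,"wz":0,"fingers":0.4}
    - {"dx":9.6,"dy":0,"dz":-4.8,"wx":0,"wy":-2.4,"wz":0,"fingers":0.4}
    - {"dx":10.8,"dy":0,"dz":-5.4,"wx":0,"wy":-2.7,"wz":0,"fingers":0.4}
    - {"dx":12.0,"dy":0,"dz":-6.0,"wx":0,"wy":-3.0,"wz":0,"fingers":0.4}
    - {"dx":13.0,"dy":0,"dz":-6.5,"wx":0,"wy":-3.3,"wz":0,"fingers":0.4}
    - {"dx":13.5,"dy":0,"dz":-6.8,"wx":0,"wy":-3.3,"wz":0,"fingers":0.4}

```text
clock: 1.43
tool_pos: [0.5249, 0.2448, 0.2602]
orientation: [-1.572, -0.002, 0.132]
ft_force: [0.1, -1.1, 0.1]
finger_gap: 0.0343
```

Call:
carry_out:
  steps:
    - {"dx":0,"dy":0,"dz":0,"wx":0,"wy":0,"wz":0,"fingers":0.4}
    - {"dx":0,"dy":0,"dz":0,"wx":0,"wy":0,"wz":0,"fingers":0.4}

```text
clock: 1.6
tool_pos: [0.5222, 0.2471, 0.2599]
orientation: [-1.57, 0.001, 0.132]
ft_force: [0.3, -0.5, 0.0]
finger_gap: 0.0343
```

Run:
```python
from h import *
c=wcam();cv2.imwrite('pics/w2.png',cv2.resize(c['pixels'],(768,576),interpolation=cv2.INTER_CUBIC))
c=eyes.read_camera('side');cv2.imwrite('pics/s2.png',c['pixels'])
s=get_state();print(s['clock'],s['tool_pos'],s['orientation'],s['finger_gap'],s['ft_force'])
```

```text
1.7 [0.52101192 0.24838962 0.26003465] [-1.57029985e+00  8.10594772e-04  1.34742154e-01] 0.03404585151520402 [0.27412872 1.00302091 0.0351079 ]
```

View pics/w2.png

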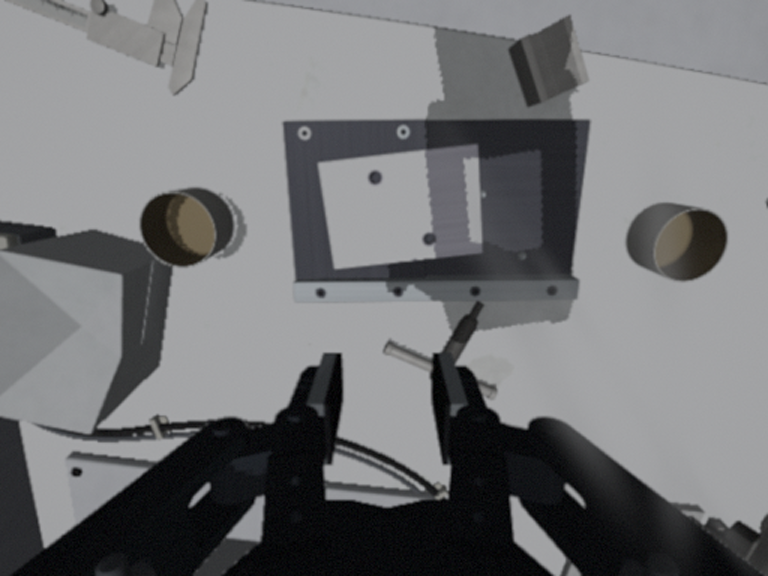

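View pics/s2.png

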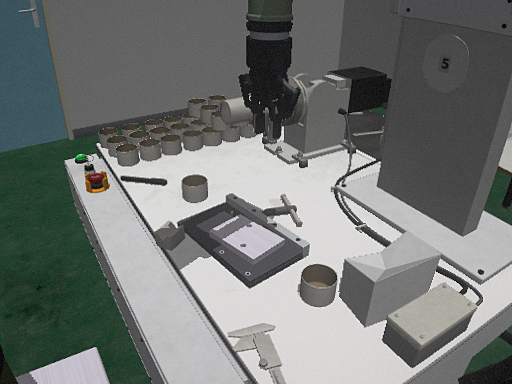

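The wrist view shows the plate corners at (319,162), (334,268), (483,255) and (478,145), its holes at (375,178) and (429,239), and the pins at (485,195) and (522,256). I'll use these to refine the pose fit.

```bash
cat > m1.py <<'E'
from h import *
c=wcam()
zw=lambda u:Z(u,1.5,[0,0])
F=np.array([[46.5,130,30],[46.5,-130,30],[-90,130,12],[-90,-130,20],[28,80,18.5],[-28,40,19.5]])/1e3
fw=zw([[577,279],[294,282],[590,121],[283,122],[522,256],[485,195]])
P=np.array([[45,65,34],[45,-65,34],[-45,-65,34],[-45,65,34],[28,20,34],[-28,-20,34]])/1e3
pw=zw([[483,255],[334,268],[319,162],[478,145],[429,239],[375,178]])
np.set_printoptions(precision=4,suppress=True)
a,r=fit([(c,F,fw)],[.5,.28,.14]);b,q=fit([(c,P,pw)],[.5,.28,.2])
print(a,b,fx(a,b),np.degrees(b[2]-a[2]));print(r.round(1).tolist(),q.round(1).tolist())
E
python3 m1.py
```

```text
[0.4952 0.2891 0.1443] [0.4815 0.2563 0.2356] [-0.0183 -0.0304] 5.233601063466583
[[1.9, 0.5], [-1.0, 0.3], [0.8, -0.9], [-0.5, -0.5], [0.6, 0.9], [-1.1, 0.2]] [[-0.8, -0.9], [0.1, 0.1], [-0.1, 0.1], [0.1, 0.2], [0.0, 0.4], [0.6, -0.2]]
```

```bash
sed -i 's/^FX=.*/FX=[0.4958,0.2870,0.141]/' h.py; python3 -c "
from h import *
p=wf(FX,-.097,-.033);print(p)
go([*p,.07],.141)
print(get_state()['joint_pos'])"
```

```text
[0.40440023 0.24069577]
t 1.75 d [-3.88  6.34  0.26] w [-0.   -0.05 -0.01]
[ 2.95270688e-01  2.02383861e-01  1.52179805e+00  4.90258324e-04
  1.41797143e+00 -1.41111959e+00]
```

Call:
carry_out:
  steps:
    - {"dx":-1.0,"dy":0.5,"dz":0.1,"wx":0,"wy":0,"wz":0,"fingers":0.4}
    - {"dx":-2.2,"dy":1,"dz":0.2,"wx":0,"wy":0,"wz":0,"fingers":0.4}
    - {"dx":-3.3,"dy":1.5,"dz":0.26,"wx":0,"wy":0,"wz":0,"fingers":0.4}
    - {"dx":-3.88,"dy":2.5,"dz":0.26,"wx":0,"wy":0,"wz":0,"fingers":0.4}
    - {"dx":-3.88,"dy":3.6,"dz":0.26,"wx":0,"wy":0,"wz":0,"fingers":0.4}
    - {"dx":-3.88,"dy":4.6,"dz":0.26,"wx":0,"wy":0,"wz":0,"fingers":0.4}
    - {"dx":-3.88,"dy":5.6,"dz":0.26,"wx":0,"wy":0,"wz":0,"fingers":0.4}
    - {"dx":-3.88,"dy":6.34,"dz":0.26,"wx":0,"wy":0,"wz":0,"fingers":0.4}
    - {"dx":-3.88,"dy":6.34,"dz":0.26,"wx":0,"wy":0,"wz":0,"fingers":0.4}

```text
clock: 2.5
tool_pos: [0.4001, 0.2393, 0.0657]
orientation: [-1.573, 0.01, 0.136]
ft_force: [-1.5, 0.1, -0.6]
finger_gap: 0.0343
```

Run:
```python
from h import *
c=eyes.read_camera('side');cv2.imwrite('pics/s3.png',cv2.resize(c['pixels'][150:300,120:320],None,fx=4,fy=4,interpolation=cv2.INTER_CUBIC))
p=wf(FX,-.097,-.033);go([*p,.04],.141)
```

```text
t 2.55 d [0.08 0.93 0.02] w [ 0.01 -0.05 -0.06]
```

View pics/s3.png

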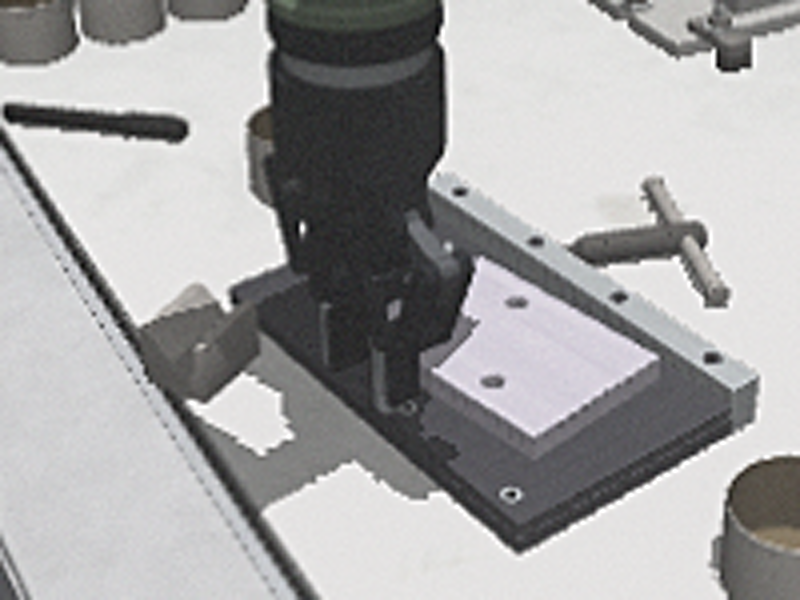

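Call:
carry_out:
  steps:
    - {"dx":0,"dy":0.4,"dz":0,"wx":0,"wy":0,"wz":0,"fingers":0.4}
    - {"dx":0,"dy":0.7,"dz":0,"wx":0,"wy":0,"wz":0,"fingers":0.4}
    - {"dx":0,"dy":0.85,"dz":0,"wx":0,"wy":0,"wz":0,"fingers":0.4}
    - {"dx":0,"dy":0.9,"dz":0,"wx":0,"wy":0,"wz":0,"fingers":0.4}
    - {"dx":0,"dy":0.9,"dz":0,"wx":0,"wy":0,"wz":0,"fingers":0.4}

```text
clock: 2.97
tool_pos: [0.4056, 0.2401, 0.0434]
orientation: [-1.571, -0.0, 0.134]
ft_force: [-0.5, 0.2, -0.3]
finger_gap: 0.0342
```

Run:
```python
from h import *
c=eyes.read_camera('side');cv2.imwrite('pics/s4.png',cv2.resize(c['pixels'][150:300,120:320],None,fx=4,fy=4,interpolation=cv2.INTER_CUBIC))
s=get_state();print(s['tool_pos'],s['orientation'],s['ft_force'])
p=wf(FX,-.06,-.033);go([*p,.04],.141)
```

```text
[0.40579094 0.24016085 0.04360517] [-1.57059729e+00 -9.29352804e-04  1.34318184e-01] [ 0.42470942  0.02878953 -1.03264333]
t 3.02 d [1.19 0.12 0.03] w [-0.   -0.06  0.01]
```

View pics/s4.png

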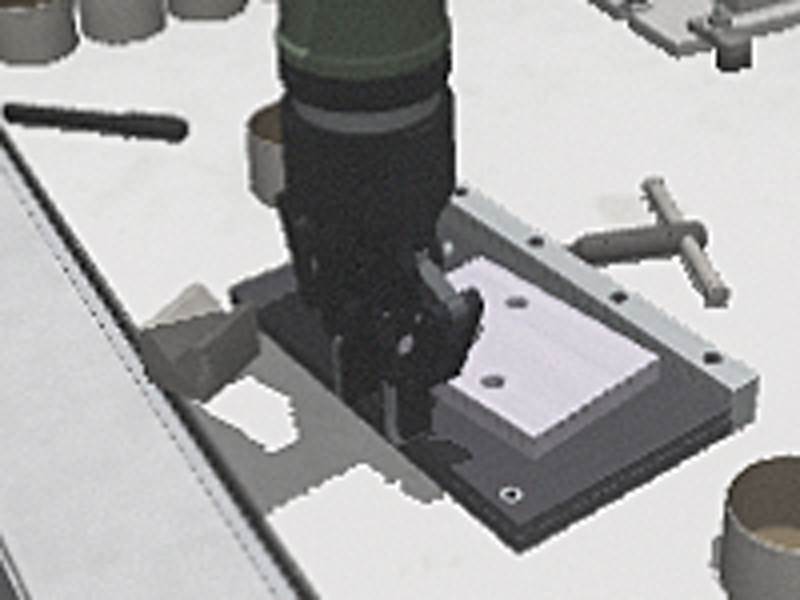

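Call:
carry_out:
  steps:
    - {"dx":0.0,"dy":0.1,"dz":0.03,"wx":0,"wy":-0.06,"wz":0,"fingers":0.4}
    - {"dx":0.1,"dy":0.12,"dz":0.03,"wx":0,"wy":-0.06,"wz":0,"fingers":0.4}
    - {"dx":0.2,"dy":0.12,"dz":0.03,"wx":0,"wy":-0.06,"wz":0,"fingers":0.4}
    - {"dx":0.3,"dy":0.12,"dz":0.03,"wx":0,"wy":-0.06,"wz":0,"fingers":0.4}
    - {"dx":0.4,"dy":0.12,"dz":0.03,"wx":0,"wy":-0.06,"wz":0,"fingers":0.4}
    - {"dx":0.5,"dy":0.12,"dz":0.03,"wx":0,"wy":-0.06,"wz":0,"fingers":0.4}
    - {"dx":0.6,"dy":0.12,"dz":0.03,"wx":0,"wy":-0.06,"wz":0,"fingers":0.4}
    - {"dx":0.7,"dy":0.12,"dz":0.03,"wx":0,"wy":-0.06,"wz":0,"fingers":0.4}
    - {"dx":0.8,"dy":0.12,"dz":0.03,"wx":0,"wy":-0.06,"wz":0,"fingers":0.4}
    - {"dx":0.9,"dy":0.12,"dz":0.03,"wx":0,"wy":-0.06,"wz":0,"fingers":0.4}

```text
clock: 3.85
tool_pos: [0.4319, 0.2444, 0.0392]
orientation: [-1.571, 0.001, 0.14]
ft_force: [0.0, 0.2, 0.2]
finger_gap: 0.0339
```

```bash
cat > look.py <<'E'
import sys
from h import *
n=sys.argv[1]
a=eyes.read_camera('side')['pixels'][150:300,120:320];b=eyes.read_camera('top')['pixels'][160:260,190:340]
cv2.imwrite(f'pics/s{n}.png',cv2.resize(a,None,fx=4,fy=4,interpolation=cv2.INTER_CUBIC))
cv2.imwrite(f'pics/t{n}.png',cv2.resize(b,None,fx=5,fy=5,interpolation=cv2.INTER_CUBIC))
s=get_state();print(s['clock'],s['tool_pos'],s['orientation'],s['ft_force'],'fix',fx(FX,s['tool_pos']))
E
python3 look.py 5
```

```text
3.95 [0.43259442 0.24448741 0.03938199] [-1.57079926e+00 -4.30371819e-04  1.40326558e-01] [-0.45481831  0.62650487  0.05415744] fix [-0.06855275 -0.03320821]
```

View pics/s5.png

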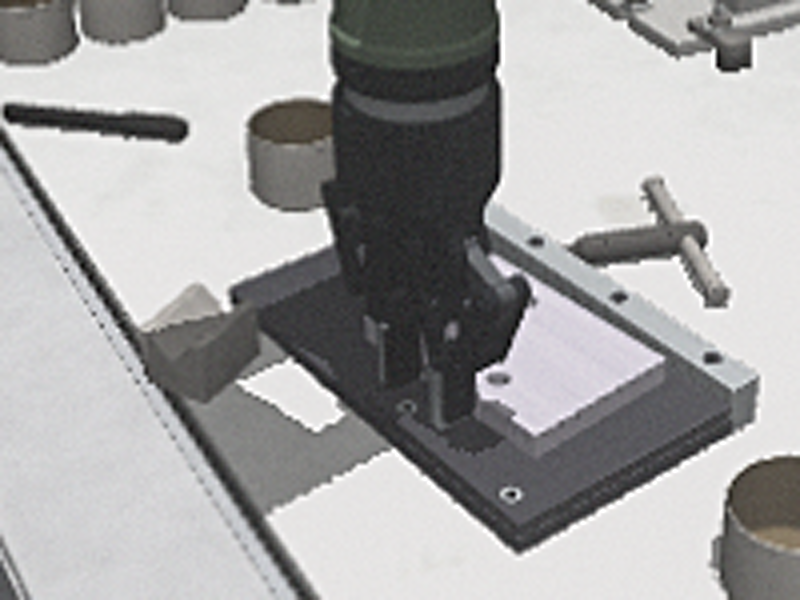

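View pics/t5.png

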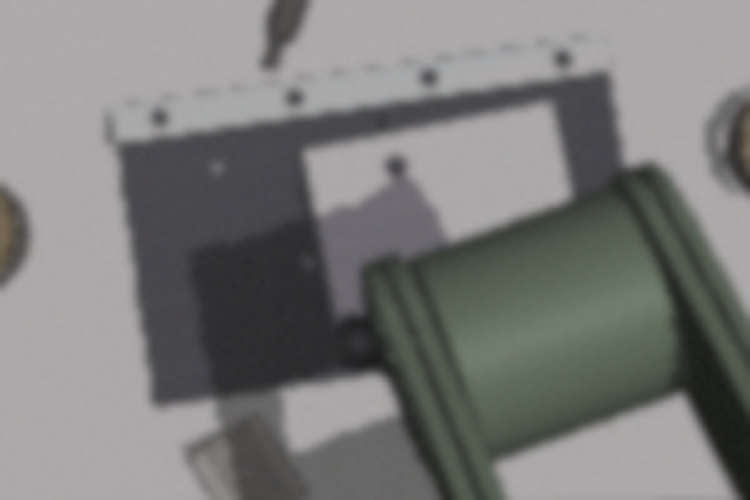

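Call:
carry_out:
  steps:
    - {"dx":0.05,"dy":0,"dz":0,"wx":0,"wy":0,"wz":0,"fingers":0.4}
    - {"dx":0.1,"dy":0,"dz":0,"wx":0,"wy":0,"wz":0,"fingers":0.4}
    - {"dx":0.15,"dy":0,"dz":0,"wx":0,"wy":0,"wz":0,"fingers":0.4}
    - {"dx":0.2,"dy":0,"dz":0,"wx":0,"wy":0,"wz":0,"fingers":0.4}
    - {"dx":0.24,"dy":0,"dz":0,"wx":0,"wy":0,"wz":0,"fingers":0.4}
    - {"dx":0.28,"dy":0,"dz":0,"wx":0,"wy":0,"wz":0,"fingers":0.4}
    - {"dx":0.32,"dy":0,"dz":0,"wx":0,"wy":0,"wz":0,"fingers":0.4}
    - {"dx":0.34,"dy":0,"dz":0,"wx":0,"wy":0,"wz":0,"fingers":0.4}
    - {"dx":0.36,"dy":0,"dz":0,"wx":0,"wy":0,"wz":0,"fingers":0.4}

```text
clock: 4.7
tool_pos: [0.4428, 0.2459, 0.0394]
orientation: [-1.571, 0.0, 0.14]
ft_force: [-1.3, 0.3, 0.6]
finger_gap: 0.0341
```

```bash
python3 look.py 6
```

```text
4.8 [0.44291406 0.24592841 0.03940832] [-1.57082100e+00 -2.23080737e-04  1.40401756e-01] [-1.12507951  0.72599304 -0.08274455] fix [-0.05813303 -0.03323176]
```

View pics/t6.png

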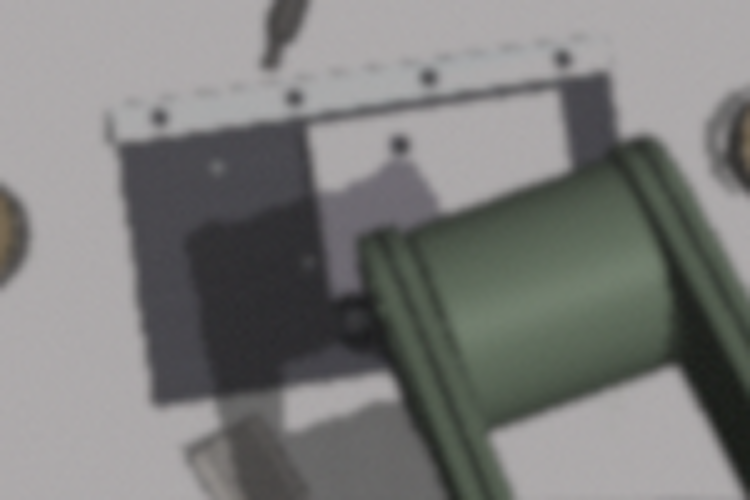

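Nearly flush, so I'll keep pushing gently until the force rises.

Call:
carry_out:
  steps:
    - {"dx":0.03,"dy":0,"dz":0,"wx":0,"wy":0,"wz":0,"fingers":0.4}
    - {"dx":0.06,"dy":0,"dz":0,"wx":0,"wy":0,"wz":0,"fingers":0.4}
    - {"dx":0.09,"dy":0,"dz":0,"wx":0,"wy":0,"wz":0,"fingers":0.4}
    - {"dx":0.12,"dy":0,"dz":0,"wx":0,"wy":0,"wz":0,"fingers":0.4}
    - {"dx":0.12,"dy":0,"dz":0,"wx":0,"wy":0,"wz":0,"fingers":0.4}

```text
clock: 5.22
tool_pos: [0.4466, 0.2465, 0.0394]
orientation: [-1.571, -0.0, 0.14]
ft_force: [-0.3, 1.0, 0.3]
finger_gap: 0.0343
```

Call:
carry_out:
  steps:
    - {"dx":0.03,"dy":0,"dz":0,"wx":0,"wy":0,"wz":0,"fingers":0.4}
    - {"dx":0.05,"dy":0,"dz":0,"wx":0,"wy":0,"wz":0,"fingers":0.4}
    - {"dx":0.05,"dy":0,"dz":0,"wx":0,"wy":0,"wz":0,"fingers":0.4}

```text
clock: 5.47
tool_pos: [0.448, 0.2467, 0.0394]
orientation: [-1.571, -0.0, 0.14]
ft_force: [-1.1, -0.8, -0.0]
finger_gap: 0.0342
```

```bash
python3 look.py 7
```

```text
5.5667 [0.44799706 0.24671905 0.03943313] [-1.57076012e+00 -4.46081225e-04  1.40524825e-01] [-0.90816347 -0.4116221   0.23329633] fix [-0.05298935 -0.03316329]
```

View pics/t7.png

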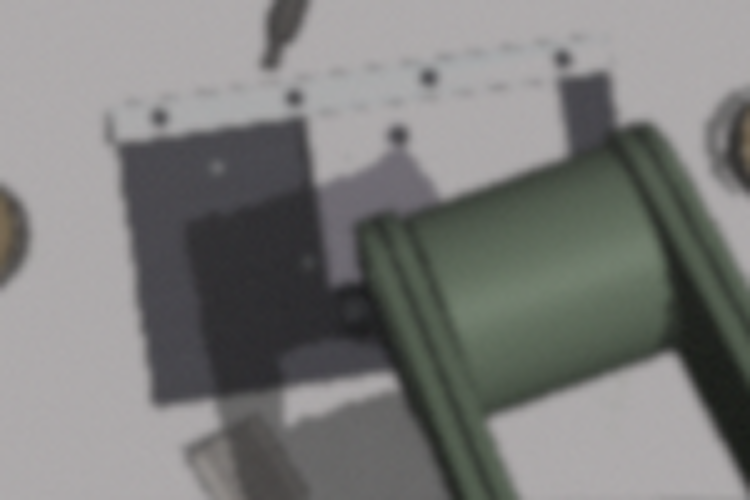

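Call:
carry_out:
  steps:
    - {"dx":0.03,"dy":0,"dz":0,"wx":0,"wy":0,"wz":0,"fingers":0.4}
    - {"dx":0.06,"dy":0,"dz":0,"wx":0,"wy":0,"wz":0,"fingers":0.4}
    - {"dx":0.06,"dy":0,"dz":0,"wx":0,"wy":0,"wz":0,"fingers":0.4}

```text
clock: 5.82
tool_pos: [0.4484, 0.2467, 0.039]
orientation: [-1.571, 0.003, 0.141]
ft_force: [-4.9, -0.5, 2.9]
finger_gap: 0.0343
```

Call:
carry_out:
  steps:
    - {"dx":0.03,"dy":0,"dz":0,"wx":0,"wy":0,"wz":0,"fingers":0.4}
    - {"dx":0.05,"dy":0,"dz":0,"wx":0,"wy":0,"wz":0,"fingers":0.4}
    - {"dx":0.05,"dy":0,"dz":0,"wx":0,"wy":0,"wz":0,"fingers":0.4}

```text
clock: 6.07
tool_pos: [0.4484, 0.2467, 0.0386]
orientation: [-1.571, 0.006, 0.141]
ft_force: [-7.9, -0.7, 2.8]
finger_gap: 0.0343
```

Call:
carry_out:
  steps:
    - {"dx":-0.4,"dy":0,"dz":0,"wx":0,"wy":0,"wz":0,"fingers":0.4}
    - {"dx":-0.9,"dy":-0.3,"dz":0,"wx":0,"wy":0,"wz":0,"fingers":0.4}
    - {"dx":-1.0,"dy":-1.3,"dz":0,"wx":0,"wy":0,"wz":0,"fingers":0.4}
    - {"dx":-1.0,"dy":-2.4,"dz":-0.4,"wx":0,"wy":1,"wz":0,"fingers":0.4}
    - {"dx":-1.0,"dy":-3,"dz":-1.4,"wx":0,"wy":2.1,"wz":0,"fingers":0.4}
    - {"dx":-0.5,"dy":-3,"dz":-2.4,"wx":0,"wy":3.2,"wz":0,"fingers":0.4}
    - {"dx":0.2,"dy":-3,"dz":-3.0,"wx":0,"wy":4.3,"wz":0,"fingers":0.4}
    - {"dx":1.0,"dy":-3,"dz":-3.4,"wx":0,"wy":5.4,"wz":0,"fingers":0.4}
    - {"dx":1.6,"dy":-3,"dz":-3.4,"wx":0,"wy":6.5,"wz":0,"fingers":0.4}
    - {"dx":1.6,"dy":-3,"dz":-3.4,"wx":0,"wy":7.6,"wz":0,"fingers":0.4}
    - {"dx":1.6,"dy":-3,"dz":-3.4,"wx":0,"wy":8.7,"wz":0,"fingers":0.4}
    - {"dx":1.6,"dy":-3,"dz":-3.4,"wx":0,"wy":9.8,"wz":0,"fingers":0.4}

```text
clock: 7.07
tool_pos: [0.5145, 0.1525, 0.1297]
orientation: [-1.568, -0.002, -0.892]
ft_force: [0.2, 0.3, 0.2]
finger_gap: 0.0342
```

```bash
python3 look.py 8; python3 -c "
from h import *
c=wcam();cv2.imwrite('pics/w8.png',c['pixels'])
go([*wf(FX,-.003,-.125),.1],.141-np.pi/2)"
```

```text
7.1667 [0.51399253 0.15269292 0.12967919] [-1.56893804e+00 -1.47267292e-03 -8.85889958e-01] [-0.60360219 -0.99230232  0.66229584] fix [-0.00086262 -0.13553086]
t 7.22 d [-0.33  0.99  0.12] w [-0.02  5.22  0.01]
```

View pics/s8.png

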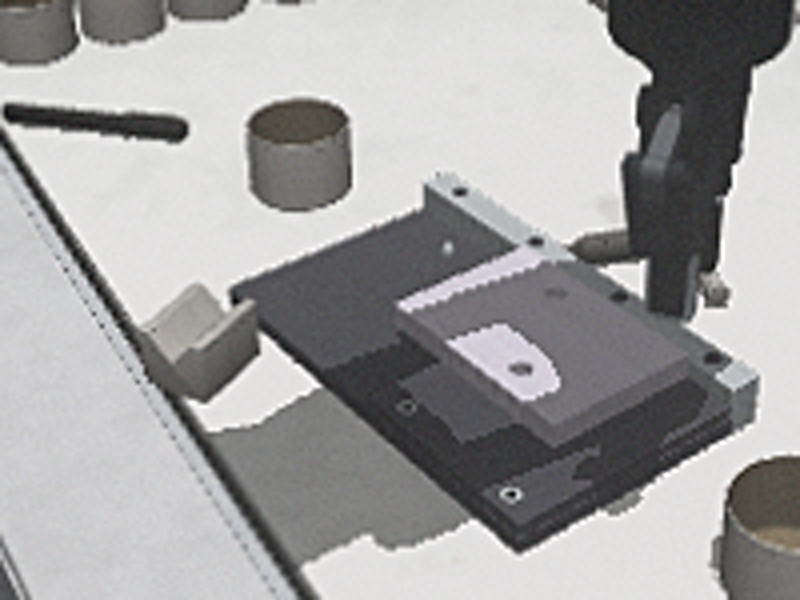

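View pics/t8.png

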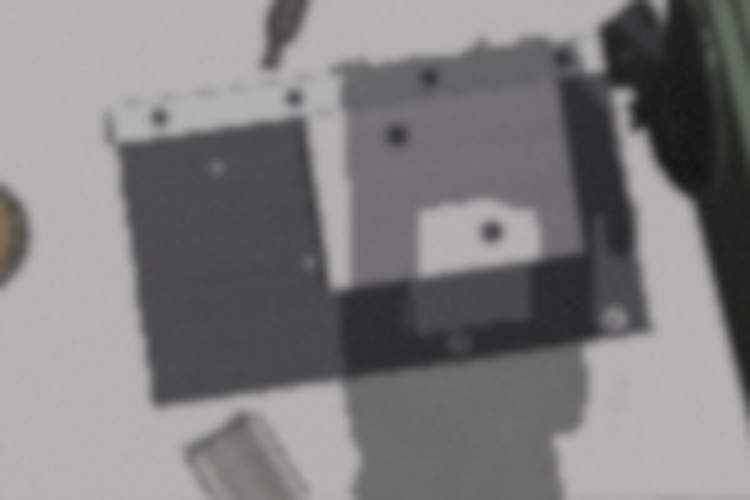

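View pics/w8.png

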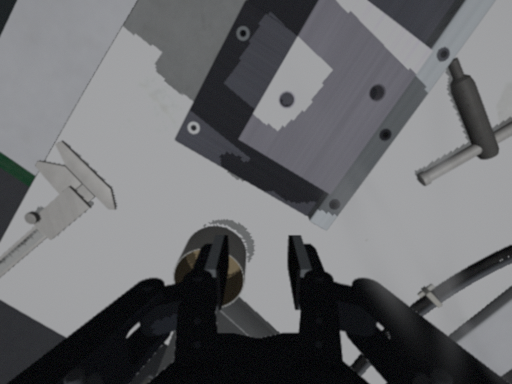

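The plate is flush along the fence: its holes in the top zoom are at (397,134) and (491,232). Next I'll fit its pose.

Run:
```python
from h import *
T=eyes.read_camera('top');S=eyes.read_camera('side')
P=np.array([[45,65,34],[45,-65,34],[-45,-65,34],[-45,65,34],[28,20,34],[-28,-20,34]])/1e3
pt=Z([[305,120],[560,82],[583,250],[330,290],[397,134],[491,232]],5,[190,160])
ps=Z([[527,247],[690,357],[553,437],[398,306],[556,293],[521,369]],4,[120,150])
for o in([(T,P,pt)],[(S,P,ps)],[(T,P,pt),(S,P,ps)]):
    b,q=fit(o,[.5,.28,.2]);print(b.round(4),fx(FX,b).round(4),np.degrees(b[2]-FX[2]).round(2),q.round(1).tolist())
```

```text
[0.5011 0.2539 0.1392] [ 0.0006 -0.0335] -0.11 [[0.1, -0.8], [-0.8, -0.5], [0.1, 0.6], [0.3, 0.1], [0.1, 0.4], [0.1, 0.2]]
[0.5039 0.2519 0.1355] [ 0.0031 -0.0358] -0.32 [[0.2, 0.2], [0.1, 0.2], [0.1, -2.0], [-0.7, -0.1], [0.1, 0.4], [0.1, 0.3]]
[0.5029 0.2528 0.1372] [ 0.0023 -0.0349] -0.22 [[0.6, -1.6], [-0.4, -1.2], [0.5, -0.1], [0.7, -0.7], [0.6, -0.3], [0.5, -0.5], [-0.4, 0.1], [-0.5, 0.1], [-0.5, -2.0], [-1.3, -0.1], [-0.5, 0.3], [-0.5, 0.3]]
```

```bash
python3 -c "
from h import *
go([*wf(FX,-.005,-.124),.04],.140-np.pi/2)"
```

```text
t 7.32 d [-0.38  2.99  0.09] w [-0.01  5.23  0.01]
```

Call:
carry_out:
  steps:
    - {"dx":-0.1,"dy":0,"dz":0.05,"wx":0,"wy":1.1,"wz":0,"fingers":0.4}
    - {"dx":-0.2,"dy":0,"dz":0.09,"wx":0,"wy":2.2,"wz":0,"fingers":0.4}
    - {"dx":-0.38,"dy":0,"dz":0.09,"wx":0,"wy":3.3,"wz":0,"fingers":0.4}
    - {"dx":-0.38,"dy":0,"dz":0.09,"wx":0,"wy":4.4,"wz":0,"fingers":0.4}
    - {"dx":-0.38,"dy":0.3,"dz":0.09,"wx":0,"wy":5.2,"wz":0,"fingers":0.4}
    - {"dx":-0.38,"dy":1.0,"dz":0.09,"wx":0,"wy":5.2,"wz":0,"fingers":0.4}
    - {"dx":-0.38,"dy":1.6,"dz":0.09,"wx":0,"wy":5.2,"wz":0,"fingers":0.4}
    - {"dx":-0.38,"dy":2.0,"dz":0.09,"wx":0,"wy":5.2,"wz":0,"fingers":0.4}
    - {"dx":-0.38,"dy":2.0,"dz":0.09,"wx":0,"wy":5.2,"wz":0,"fingers":0.4}

```text
clock: 8.07
tool_pos: [0.5053, 0.163, 0.0666]
orientation: [-1.577, -0.0, -1.429]
ft_force: [-0.6, -0.1, -0.4]
finger_gap: 0.0344
```

```bash
python3 look.py 9; python3 -c "
from h import *
c=wcam();cv2.imwrite('pics/w9.png',c['pixels'])
go([*wf(FX,-.005,-.124),.04],.140-np.pi/2)"
```

```text
8.1667 [0.50765629 0.1634051  0.06921559] [-1.57141325e+00 -4.86329135e-05 -1.42957403e+00] [-0.7302871   0.07915635 -0.65974591] fix [-0.00563057 -0.12403454]
t 8.22 d [-0.    1.   -0.01] w [-0.01  0.01 -0.  ]
```

View pics/s9.png

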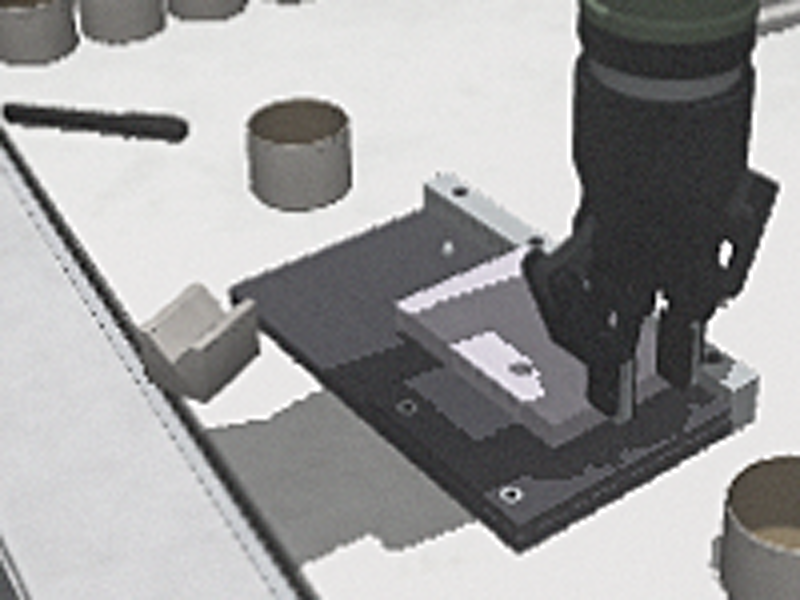

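View pics/w9.png

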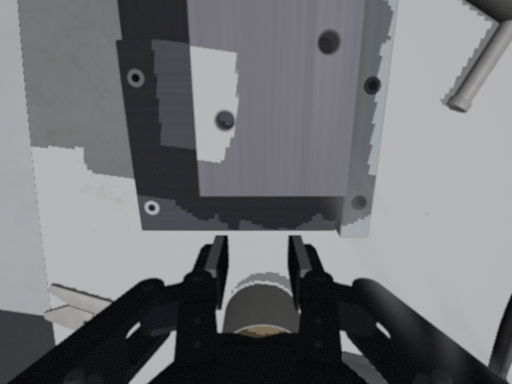

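Call:
carry_out:
  steps:
    - {"dx":0,"dy":0.4,"dz":0,"wx":0,"wy":0,"wz":0,"fingers":0.4}
    - {"dx":0,"dy":0.75,"dz":0,"wx":0,"wy":0,"wz":0,"fingers":0.4}
    - {"dx":0,"dy":0.95,"dz":0,"wx":0,"wy":0,"wz":0,"fingers":0.4}
    - {"dx":0,"dy":1.0,"dz":0,"wx":0,"wy":0,"wz":0,"fingers":0.4}
    - {"dx":0,"dy":1.0,"dz":0,"wx":0,"wy":0,"wz":0,"fingers":0.4}

```text
clock: 8.63
tool_pos: [0.5068, 0.1632, 0.0383]
orientation: [-1.573, -0.0, -1.43]
ft_force: [-0.4, -0.2, -0.8]
finger_gap: 0.034
```

```bash
python3 look.py 10; python3 -c "
from h import *
go([*wf(FX,-.005,-.09),.039],.140-np.pi/2)"
```

```text
8.7333 [0.50779253 0.16338468 0.03930713] [-1.57088927e+00 -4.93189486e-06 -1.43031313e+00] [ 0.36251284  0.02314011 -0.99531213] fix [-0.00549855 -0.12407391]
t 8.73 d [-1.14  0.01  0.02] w [0. 0. 0.]
```

View pics/s10.png

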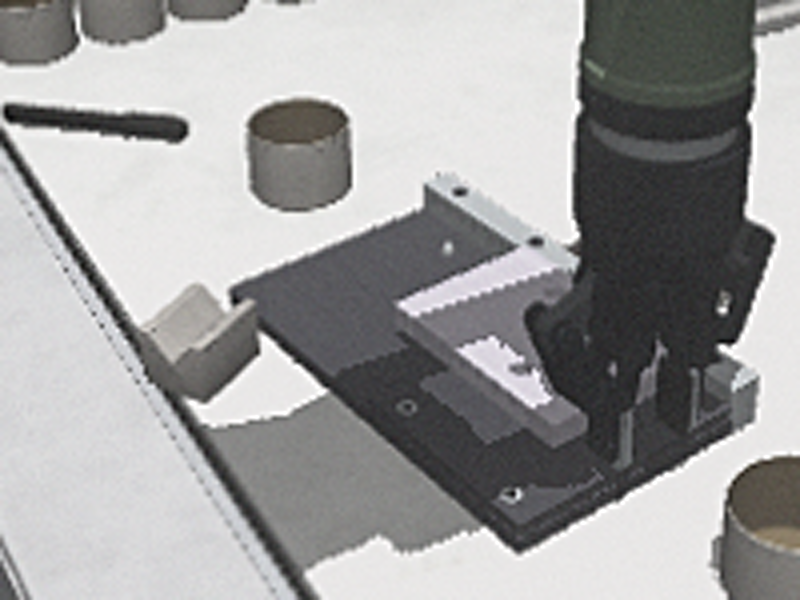

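Call:
carry_out:
  steps:
    - {"dx":-0.11,"dy":0,"dz":0,"wx":0,"wy":0,"wz":0,"fingers":0.4}
    - {"dx":-0.22,"dy":0,"dz":0,"wx":0,"wy":0,"wz":0,"fingers":0.4}
    - {"dx":-0.33,"dy":0,"dz":0,"wx":0,"wy":0,"wz":0,"fingers":0.4}
    - {"dx":-0.44,"dy":0,"dz":0,"wx":0,"wy":0,"wz":0,"fingers":0.4}
    - {"dx":-0.55,"dy":0,"dz":0,"wx":0,"wy":0,"wz":0,"fingers":0.4}
    - {"dx":-0.66,"dy":0,"dz":0,"wx":0,"wy":0,"wz":0,"fingers":0.4}
    - {"dx":-0.77,"dy":0,"dz":0,"wx":0,"wy":0,"wz":0,"fingers":0.4}
    - {"dx":-0.88,"dy":0,"dz":0,"wx":0,"wy":0,"wz":0,"fingers":0.4}
    - {"dx":-0.99,"dy":0,"dz":0,"wx":0,"wy":0,"wz":0,"fingers":0.4}
    - {"dx":-1.1,"dy":0,"dz":0,"wx":0,"wy":0,"wz":0,"fingers":0.4}
    - {"dx":-1.21,"dy":0,"dz":0,"wx":0,"wy":0,"wz":0,"fingers":0.4}
    - {"dx":-1.32,"dy":0,"dz":0,"wx":0,"wy":0,"wz":0,"fingers":0.4}

```text
clock: 9.73
tool_pos: [0.5022, 0.2029, 0.0394]
orientation: [-1.571, -0.0, -1.43]
ft_force: [0.7, -1.4, 0.5]
finger_gap: 0.0342
```

```bash
python3 look.py 11
```

```text
9.8333 [0.50202006 0.20332422 0.03932059] [-1.57081567e+00  5.58368435e-04 -1.42989646e+00] [-0.87611961  0.09710505  0.11901657] fix [-0.0056009 -0.0837195]
```

View pics/s11.png

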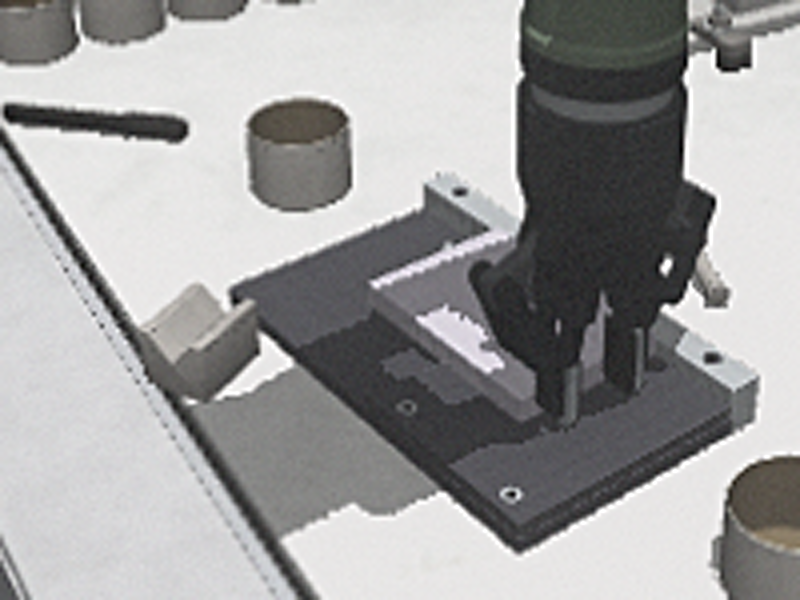

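View pics/t11.png

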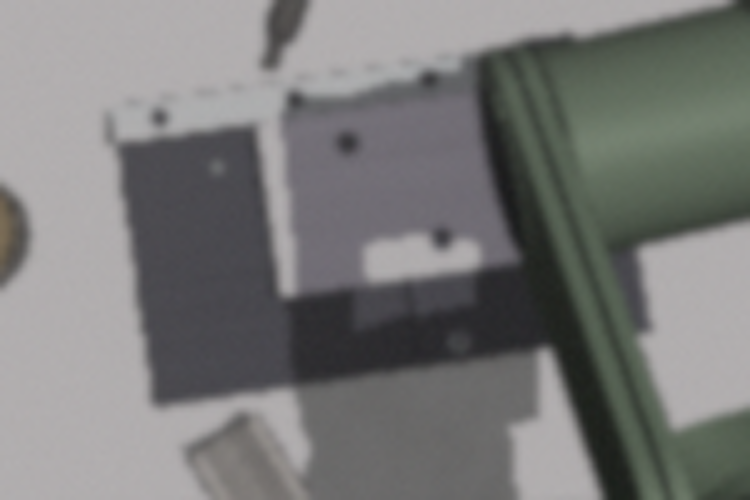

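Call:
carry_out:
  steps:
    - {"dx":-0.11,"dy":0,"dz":0,"wx":0,"wy":0,"wz":0,"fingers":0.4}
    - {"dx":-0.22,"dy":0,"dz":0,"wx":0,"wy":0,"wz":0,"fingers":0.4}
    - {"dx":-0.33,"dy":0,"dz":0,"wx":0,"wy":0,"wz":0,"fingers":0.4}
    - {"dx":-0.44,"dy":0,"dz":0,"wx":0,"wy":0,"wz":0,"fingers":0.4}
    - {"dx":-0.55,"dy":0,"dz":0,"wx":0,"wy":0,"wz":0,"fingers":0.4}
    - {"dx":-0.66,"dy":0,"dz":0,"wx":0,"wy":0,"wz":0,"fingers":0.4}
    - {"dx":-0.77,"dy":0,"dz":0,"wx":0,"wy":0,"wz":0,"fingers":0.4}
    - {"dx":-0.88,"dy":0,"dz":0,"wx":0,"wy":0,"wz":0,"fingers":0.4}
    - {"dx":-0.99,"dy":0,"dz":0,"wx":0,"wy":0,"wz":0,"fingers":0.4}
    - {"dx":-1.1,"dy":0,"dz":0,"wx":0,"wy":0,"wz":0,"fingers":0.4}
    - {"dx":-1.21,"dy":0,"dz":0,"wx":0,"wy":0,"wz":0,"fingers":0.4}
    - {"dx":-1.32,"dy":0,"dz":0,"wx":0,"wy":0,"wz":0,"fingers":0.4}

```text
clock: 10.83
tool_pos: [0.4965, 0.2421, 0.0393]
orientation: [-1.571, -0.0, -1.43]
ft_force: [-0.3, -0.8, -0.6]
finger_gap: 0.0343
```

```bash
python3 look.py 12
```

```text
10.9333 [0.4966285  0.24254331 0.03944664] [-1.57049544e+00  5.68217705e-04 -1.42989712e+00] [ 1.1428078   0.97755653 -0.25978445] fix [-0.00542736 -0.04413194]
```

View pics/s12.png

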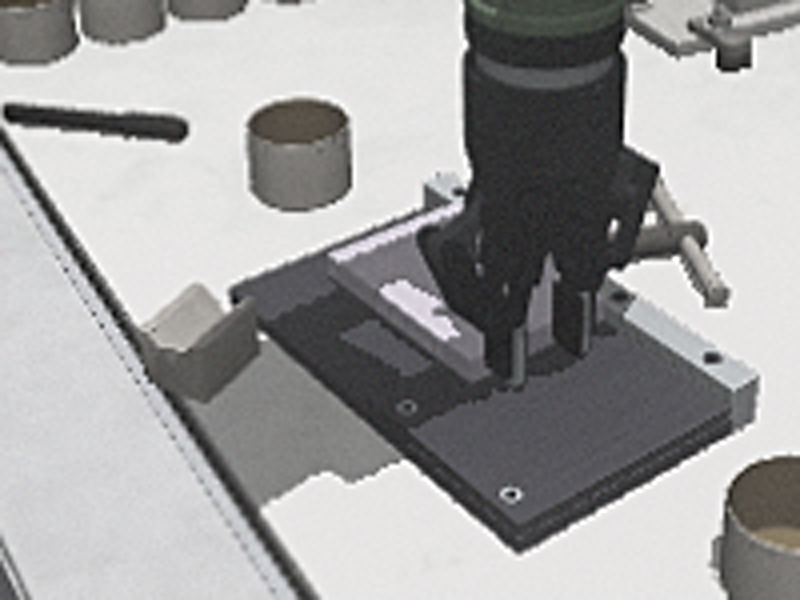

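View pics/t12.png

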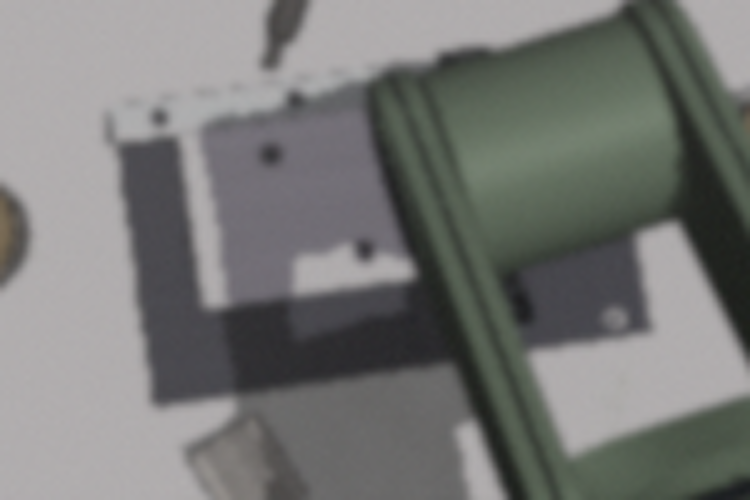

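Call:
carry_out:
  steps:
    - {"dx":-0.08,"dy":0,"dz":0,"wx":0,"wy":0,"wz":0,"fingers":0.4}
    - {"dx":-0.16,"dy":0,"dz":0,"wx":0,"wy":0,"wz":0,"fingers":0.4}
    - {"dx":-0.24,"dy":0,"dz":0,"wx":0,"wy":0,"wz":0,"fingers":0.4}
    - {"dx":-0.32,"dy":0,"dz":0,"wx":0,"wy":0,"wz":0,"fingers":0.4}
    - {"dx":-0.4,"dy":0,"dz":0,"wx":0,"wy":0,"wz":0,"fingers":0.4}
    - {"dx":-0.48,"dy":0,"dz":0,"wx":0,"wy":0,"wz":0,"fingers":0.4}
    - {"dx":-0.56,"dy":0,"dz":0,"wx":0,"wy":0,"wz":0,"fingers":0.4}
    - {"dx":-0.62,"dy":0,"dz":0,"wx":0,"wy":0,"wz":0,"fingers":0.4}
    - {"dx":-0.66,"dy":0,"dz":0,"wx":0,"wy":0,"wz":0,"fingers":0.4}

```text
clock: 11.68
tool_pos: [0.4938, 0.2617, 0.0394]
orientation: [-1.571, 0.0, -1.43]
ft_force: [0.7, -1.0, 0.0]
finger_gap: 0.0343
```

```bash
python3 look.py 13
```

```text
11.7833 [0.49388343 0.26182155 0.03943284] [-1.57059930e+00  3.92616081e-04 -1.43009849e+00] [ 0.5244127   0.41603261 -0.23452854] fix [-0.00543596 -0.02465924]
```

View pics/s13.png

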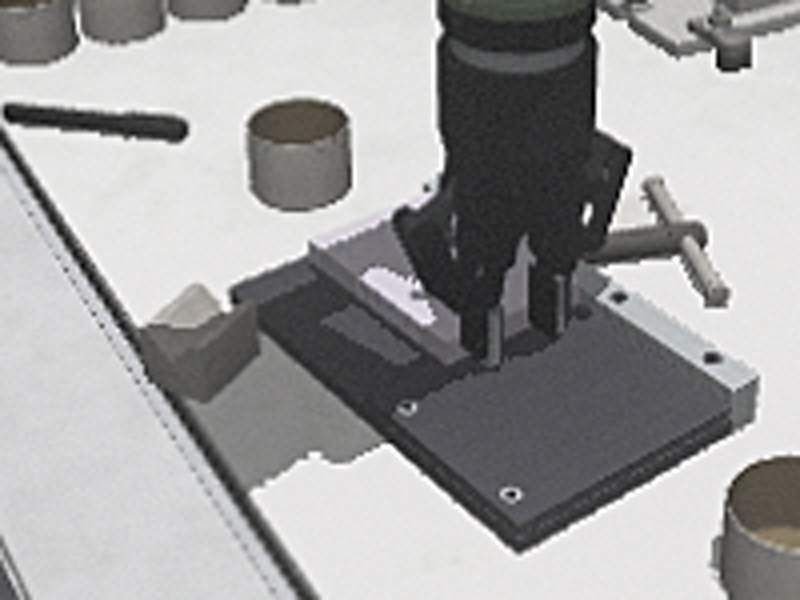

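View pics/t13.png

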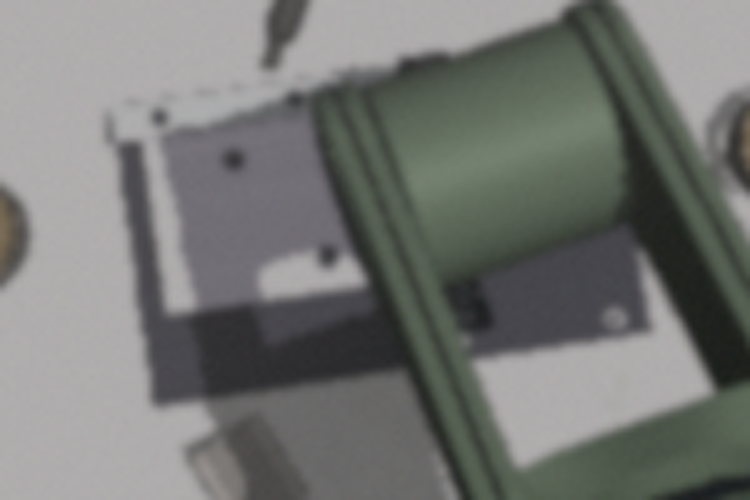

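Call:
carry_out:
  steps:
    - {"dx":-0.04,"dy":0,"dz":0,"wx":0,"wy":0,"wz":0,"fingers":0.4}
    - {"dx":-0.08,"dy":0,"dz":0,"wx":0,"wy":0,"wz":0,"fingers":0.4}
    - {"dx":-0.12,"dy":0,"dz":0,"wx":0,"wy":0,"wz":0,"fingers":0.4}
    - {"dx":-0.16,"dy":0,"dz":0,"wx":0,"wy":0,"wz":0,"fingers":0.4}
    - {"dx":-0.16,"dy":0,"dz":0,"wx":0,"wy":0,"wz":0,"fingers":0.4}

```text
clock: 12.2
tool_pos: [0.4932, 0.2665, 0.0394]
orientation: [-1.571, 0.0, -1.43]
ft_force: [0.5, 0.6, 0.3]
finger_gap: 0.0341
```

```bash
python3 look.py 14
```

```text
12.3 [0.49322887 0.26640854 0.03943816] [-1.57063090e+00  3.40636798e-04 -1.43030994e+00] [-0.05469734 -0.33040868 -0.59954323] fix [-0.0054394  -0.02002578]
```

View pics/s14.png

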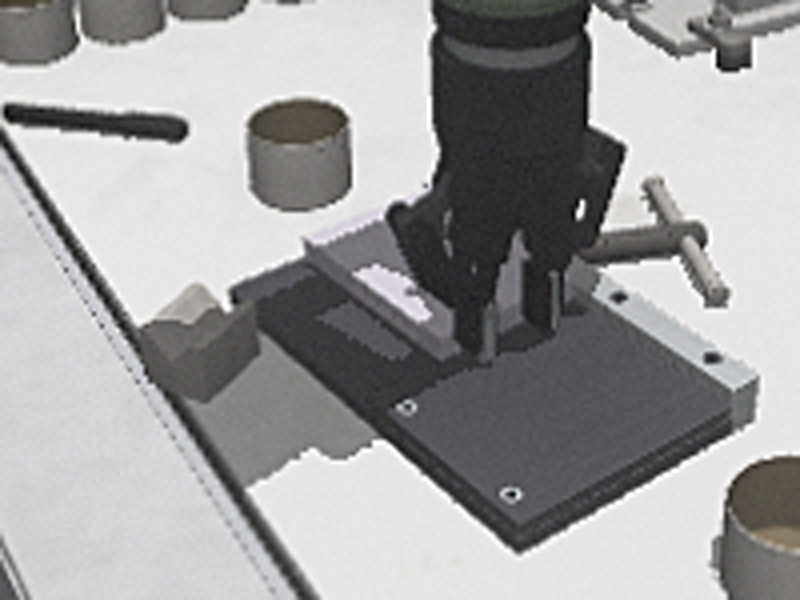

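View pics/t14.png

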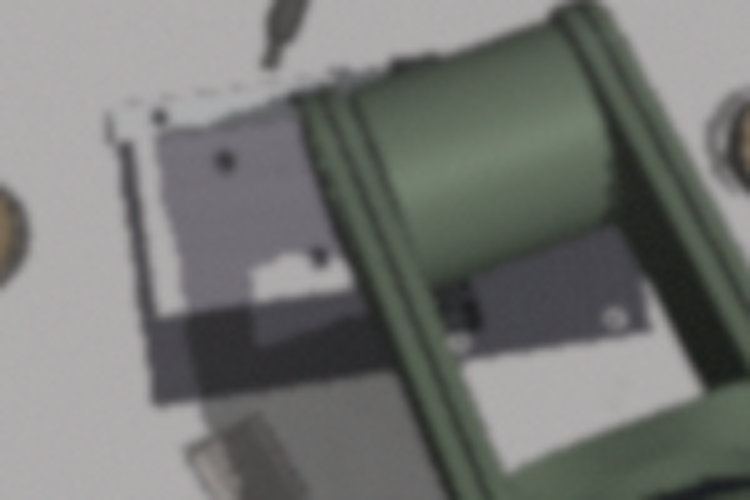

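Not dropped yet. I'll go about 2 mm at a time.

Call:
carry_out:
  steps:
    - {"dx":-0.03,"dy":0,"dz":0,"wx":0,"wy":0,"wz":0,"fingers":0.4}
    - {"dx":-0.06,"dy":0,"dz":0,"wx":0,"wy":0,"wz":0,"fingers":0.4}
    - {"dx":-0.08,"dy":0,"dz":0,"wx":0,"wy":0,"wz":0,"fingers":0.4}
    - {"dx":-0.08,"dy":0,"dz":0,"wx":0,"wy":0,"wz":0,"fingers":0.4}

```text
clock: 12.63
tool_pos: [0.4929, 0.2688, 0.0394]
orientation: [-1.571, 0.0, -1.43]
ft_force: [0.0, 0.8, -0.6]
finger_gap: 0.0343
```

```bash
python3 look.py 15
```

```text
12.7333 [0.49286931 0.26865044 0.03942   ] [-1.57072582e+00  6.72873187e-05 -1.43019065e+00] [-1.22368015 -0.2172447   0.17904249] fix [-0.00548033 -0.0177556 ]
```

View pics/s15.png

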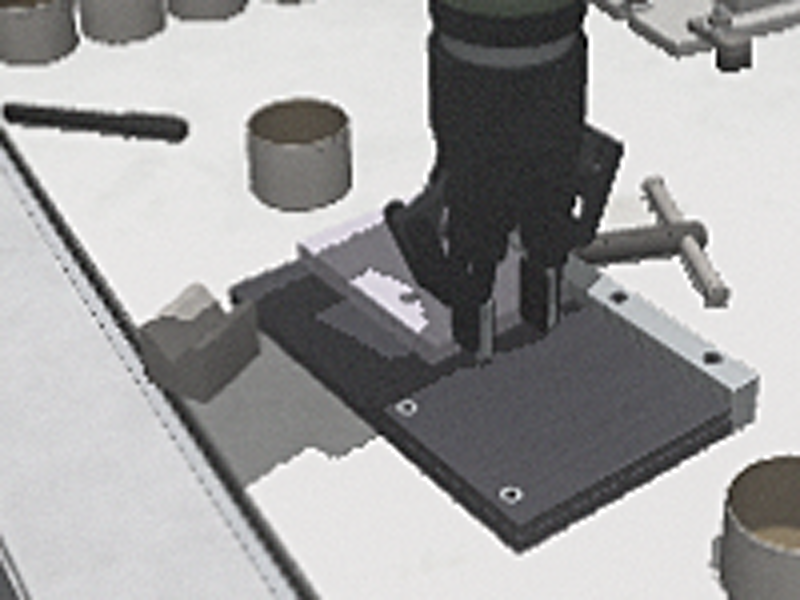

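View pics/t15.png

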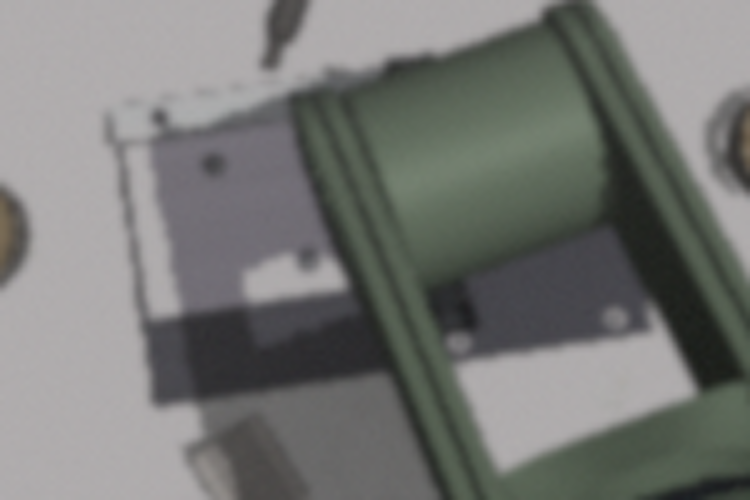

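It looks dropped: the holes jumped to (213,163) and (307,260) and the pins show inside them. I'll back off, lift and check.

Call:
carry_out:
  steps:
    - {"dx":0.3,"dy":0,"dz":0,"wx":0,"wy":0,"wz":0,"fingers":0.4}
    - {"dx":0.7,"dy":0,"dz":0,"wx":0,"wy":0,"wz":0,"fingers":0.4}
    - {"dx":1.2,"dy":-1.0,"dz":0,"wx":0,"wy":0,"wz":0,"fingers":0.4}
    - {"dx":2.2,"dy":-2.0,"dz":0,"wx":0,"wy":0,"wz":0,"fingers":0.4}
    - {"dx":3.2,"dy":-3.0,"dz":0,"wx":0,"wy":0,"wz":0,"fingers":0.4}
    - {"dx":4.2,"dy":-3.8,"dz":0,"wx":0,"wy":0,"wz":0,"fingers":0.4}
    - {"dx":5.2,"dy":-4.5,"dz":0,"wx":0,"wy":0,"wz":0,"fingers":0.4}
    - {"dx":5.2,"dy":-5.0,"dz":0,"wx":0,"wy":0,"wz":0,"fingers":0.4}
    - {"dx":5.2,"dy":-5.0,"dz":0,"wx":0,"wy":0,"wz":0,"fingers":0.4}
    - {"dx":5.2,"dy":-5.0,"dz":0,"wx":0,"wy":0,"wz":0,"fingers":0.4}

```text
clock: 13.57
tool_pos: [0.5152, 0.1131, 0.19]
orientation: [-1.569, -0.0, -1.432]
ft_force: [-0.7, 1.1, 0.3]
finger_gap: 0.0344
```

```bash
python3 look.py 16;python3 -c "
from h import *
c=wcam();cv2.imwrite('pics/w16.png',cv2.resize(c['pixels'],(768,576),interpolation=cv2.INTER_CUBIC))"
```

```text
13.6667 [0.51345128 0.11409855 0.18779056] [-1.57367664e+00  3.65304082e-04 -1.42999923e+00] [-0.67868831  0.52616589 -0.01323921] fix [-0.0068223  -0.17366616]
```

View pics/s16.png

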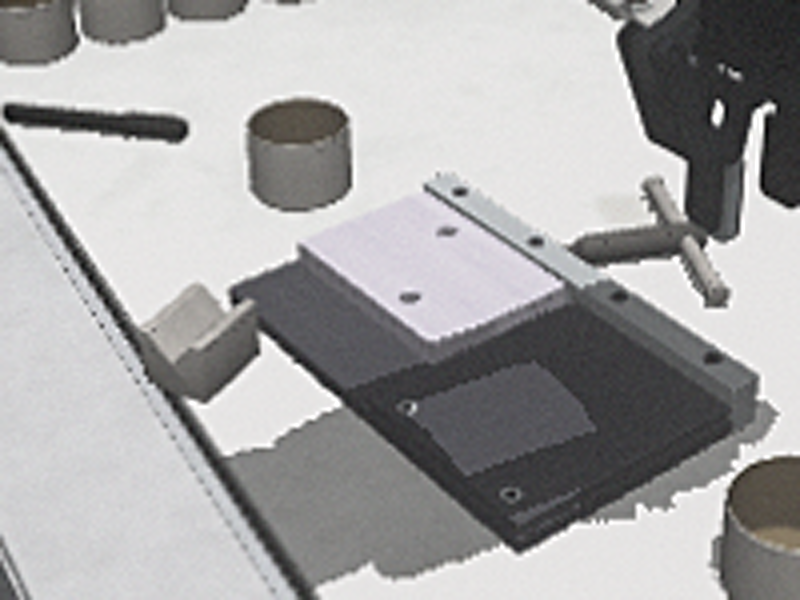

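View pics/t16.png

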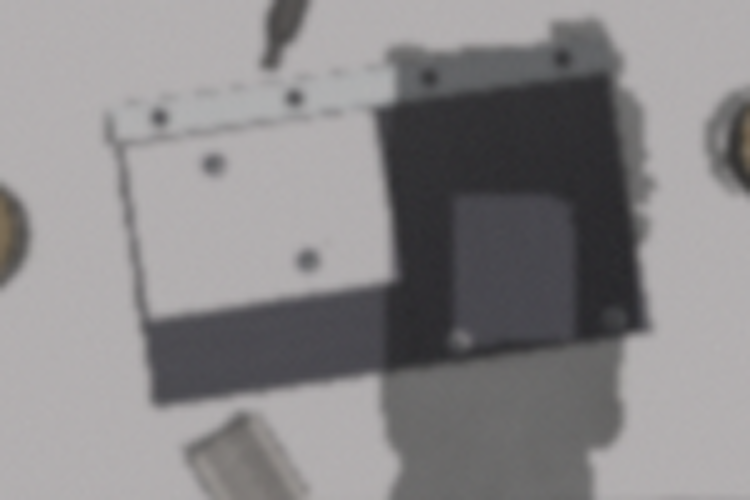

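View pics/w16.png

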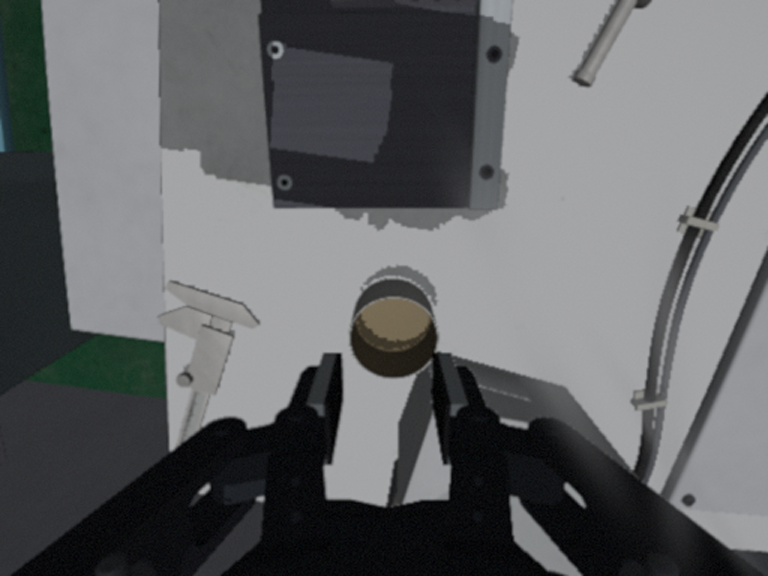

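Run:
```python
from h import *
T=eyes.read_camera('top');S=eyes.read_camera('side')
P=np.array([[45,65,0],[45,-65,0],[-45,-65,0],[-45,65,0],[28,20,0],[-28,-20,0]])/1e3
pt=Z([[122,145],[377,108],[397,282],[150,321],[214,164],[308,261]],5,[190,160])
ps=Z([[412,196],[568,286],[432,343],[300,247],[447,231],[409,297]],4,[120,150])
def X(p): return Ro.from_euler('xyz',[p[4],p[5],p[2]]).apply(P)+[p[0],p[1],p[3]]
f=lambda p:np.r_[(proj(T,X(p))-pt).ravel(),(proj(S,X(p))-ps).ravel()]
r=least_squares(f,[.49,.34,.14,.03,0,0],loss='soft_l1');print(r.x.round(4),fx(FX,r.x).round(4));print(f(r.x).reshape(-1,2).round(1).tolist())
# per camera z tests
for z in(.026,.028,.030,.034):
    print(z,[np.abs(fit([(c,P+[0,0,z],u)],[.49,.34,.14])[1]).mean().round(2) for c,u in((T,pt),(S,ps))])
    a=fit([(T,P+[0,0,z],pt)],[.49,.34,.14])[0];b=fit([(S,P+[0,0,z],ps)],[.49,.34,.14])[0];print(a.round(4),b.round(4),fx(FX,a).round(4),fx(FX,b).round(4))
i=eyes.read_camera('top')['pixels'][170:235,205:290];cv2.imwrite('pics/tz.png',cv2.resize(i,None,fx=9,fy=9,interpolation=cv2.INTER_CUBIC))
i=eyes.read_camera('side')['pixels'][190:250,185:275];cv2.imwrite('pics/sz.png',cv2.resize(i,None,fx=8,fy=8,interpolation=cv2.INTER_CUBIC))
```

```text
[ 0.4884  0.347   0.1485  0.0261 -0.0368  0.0128] [0.0011 0.0605]
[[0.4, -0.1], [-0.7, -0.6], [0.9, -0.8], [0.0, -0.6], [0.3, -0.1], [0.3, -0.4], [2.3, -0.1], [-1.1, -0.5], [-0.2, 0.4], [-1.5, -0.3], [-0.7, 0.8], [-0.7, -0.0]]
0.026 [np.float64(0.25), np.float64(0.81)]
[0.4874 0.3475 0.1404] [0.4896 0.3471 0.1645] [0.0002 0.0611] [0.0023 0.0604]
0.028 [np.float64(0.24), np.float64(0.81)]
[0.4873 0.3474 0.1403] [0.4882 0.3445 0.1645] [0.0001 0.061 ] [0.0006 0.058 ]
0.03 [np.float64(0.24), np.float64(0.83)]
[0.4872 0.3474 0.1403] [0.4868 0.3419 0.1645] [-0.     0.061] [-0.0012  0.0556]
0.034 [np.float64(0.24), np.float64(0.87)]
[0.487  0.3474 0.1402] [0.4839 0.3366 0.1649] [-0.0002  0.061 ] [-0.0048  0.0508]
```

View pics/tz.png

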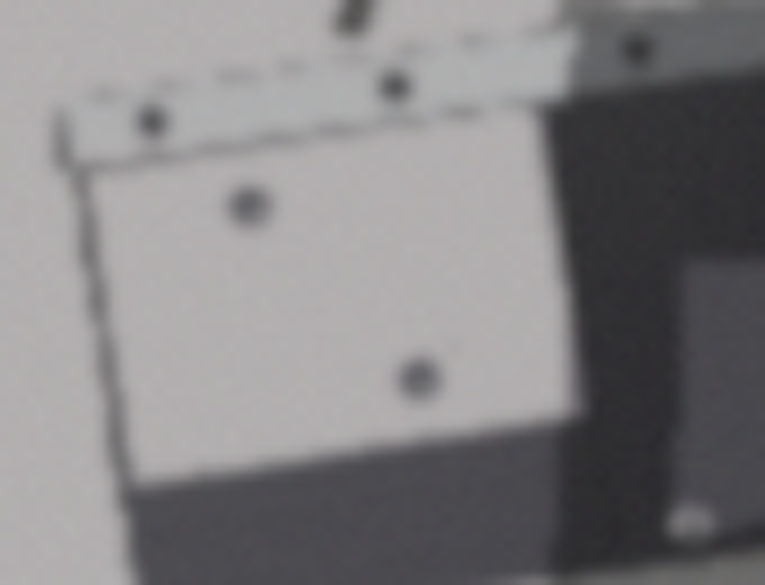

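View pics/sz.png

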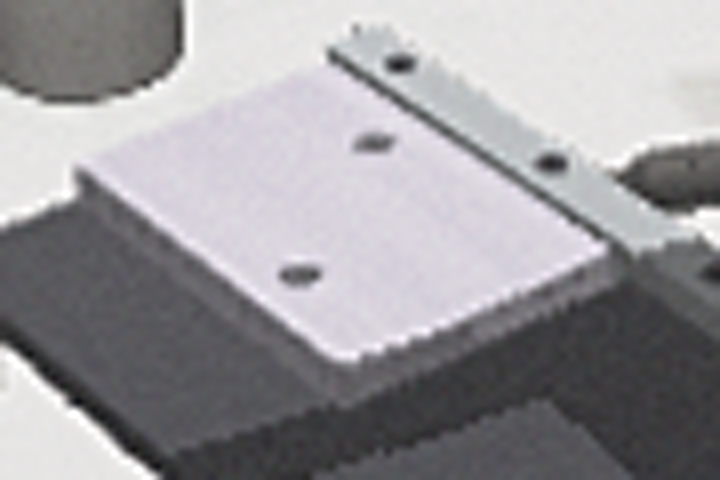

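Run:
```python
from h import *
S=eyes.read_camera('side')
P=np.array([[45,65,0],[45,-65,0],[-45,-65,0],[-45,65,0],[28,20,0],[-28,-20,0]])/1e3
ps=Z([[328,62],[610,250],[345,362],[80,168],[374,143],[300,274]],8,[185,190])
F=[.4979,.2841,.1383]
# refit fixture in side cam with holes of fence free: pins not visible; use prior pts
sx=lambda a:((a-[185,190]+.5)*8-.5).round(0).tolist()
for dz,n in((0,'seated'),(4,'+4'),(7,'+7')):
    Q=P+[0,.06,.026+dz/1e3];print(n,sx(proj(S,place(F,Q))))
print('obs',sx(ps))
def X(p): return Ro.from_euler('xyz',[p[3],p[4],.139]).apply(P)+[p[0],p[1],p[2]]
f=lambda p:(proj(S,X(p))-ps).ravel()
r=least_squares(f,[.49,.34,.03,0,0]);print(r.x.round(4),f(r.x).round(2))
for z in(.026,.030,.034):
    q,e=fit([(S,P+[0,0,z],ps)],[.49,.34,.14]);print(z,q.round(4),fx(F,q).round(4),np.abs(e).mean())
```

```text
seated [[335.0, 68.0], [618.0, 261.0], [351.0, 385.0], [78.0, 170.0], [380.0, 151.0], [302.0, 283.0]]
+4 [[334.0, 56.0], [618.0, 249.0], [350.0, 373.0], [77.0, 158.0], [379.0, 139.0], [302.0, 271.0]]
+7 [[334.0, 48.0], [618.0, 240.0], [350.0, 363.0], [77.0, 149.0], [379.0, 130.0], [301.0, 261.0]]
obs [[328.0, 62.0], [610.0, 250.0], [345.0, 362.0], [80.0, 168.0], [374.0, 143.0], [300.0, 274.0]]
[ 0.4958  0.3578  0.0189 -0.0207  0.0012] [ 0.34  0.44 -0.21 -0.42  0.12  0.65 -0.12 -0.34  0.09  0.09 -0.2  -0.43]
0.026 [0.4908 0.3484 0.144 ] [0.0018 0.0646] 0.3873866361144162
0.03 [0.488  0.343  0.1435] [-0.0017  0.0597] 0.4724812398876992
0.034 [0.4852 0.3377 0.1432] [-0.0052  0.0548] 0.5583602969959335
```

The side view says the right edge sits about 6 mm high, so it may still be caught on the ledge lip. I'll go back and push a few more millimetres.

```bash
python3 -c "
from h import *
go([*wf(FX,-.005,-.030),.0385],.140-np.pi/2)"
```

```text
t 13.97 d [-4.77  5.    0.05] w [ 0.02  0.02 -0.  ]
```

Call:
carry_out:
  steps:
    - {"dx":-1.0,"dy":0.8,"dz":0,"wx":0,"wy":0,"wz":0,"fingers":0.4}
    - {"dx":-2.0,"dy":1.7,"dz":0,"wx":0,"wy":0,"wz":0,"fingers":0.4}
    - {"dx":-3.0,"dy":2.6,"dz":0.05,"wx":0,"wy":0,"wz":0,"fingers":0.4}
    - {"dx":-3.8,"dy":3.5,"dz":0.05,"wx":0,"wy":0,"wz":0,"fingers":0.4}
    - {"dx":-4.3,"dy":4.2,"dz":0.05,"wx":0,"wy":0,"wz":0,"fingers":0.4}
    - {"dx":-4.5,"dy":4.7,"dz":0.05,"wx":0,"wy":0,"wz":0,"fingers":0.4}
    - {"dx":-4.6,"dy":4.9,"dz":0.05,"wx":0,"wy":0,"wz":0,"fingers":0.4}
    - {"dx":-4.7,"dy":5.0,"dz":0.05,"wx":0,"wy":0,"wz":0,"fingers":0.4}
    - {"dx":-4.7,"dy":5.0,"dz":0.05,"wx":0,"wy":0,"wz":0,"fingers":0.4}

```text
clock: 14.72
tool_pos: [0.4963, 0.2542, 0.0391]
orientation: [-1.571, -0.0, -1.43]
ft_force: [0.4, -0.8, -0.1]
finger_gap: 0.034
```

```bash
python3 look.py 17; python3 -c "
from h import *
c=wcam();cv2.imwrite('pics/w17.png',cv2.resize(c['pixels'],(768,576),interpolation=cv2.INTER_CUBIC))"
```

```text
14.8167 [0.49756048 0.25383737 0.04048916] [-1.56870948e+00  1.85223355e-04 -1.43069056e+00] [-0.24384571  0.00692239  0.56647441] fix [-0.00291744 -0.03308093]
```

View pics/w17.png

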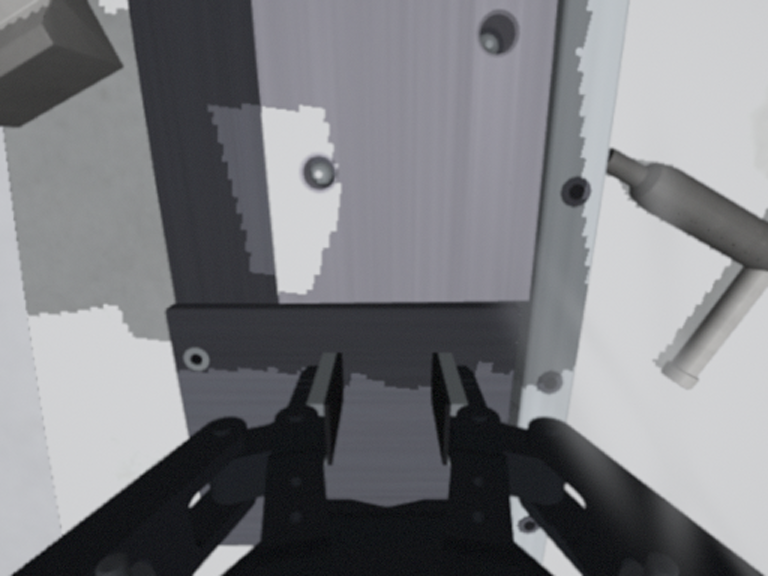

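View pics/s17.png

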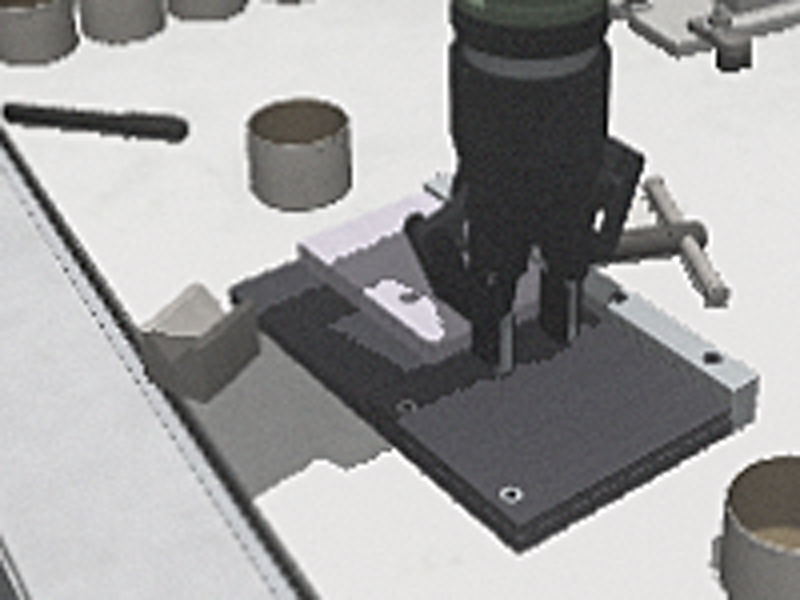

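Run:
```python
from h import *
c=wcam();i=c['pixels'];cv2.imwrite('pics/w17a.png',cv2.resize(i[150:250,90:390],None,fx=2.6,fy=2.6*1,interpolation=cv2.INTER_CUBIC))
cv2.imwrite('pics/w17b.png',cv2.resize(i[0:130,190:390],None,fx=4,fy=4,interpolation=cv2.INTER_CUBIC))
F=np.array([[28,80,18.5],[-28,40,19.5],[-90,-9,20]])/1e3
fw=Z([[489,41],[319,173],[168,310]],1.5,[0,0])
a,r=fit([(c,F,fw)],FX);print('fix',a.round(4),r.round(1).tolist())
sx=lambda P:((proj(c,place(a,P))+.5)*1.5-.5).round(0).tolist()
for n,z1,z2 in(('seated',26,26),('right on ledge',34,26)):
  for y in (60,58,56):
    print(n,y,'FR,BR,h0,h1',sx(np.array([[-45,y-65,z1],[45,y-65,z1],[-28,y-20,z2+(z1-z2)*.65],[28,y+20,z2+(z1-z2)*.35]])/1e3))
print('ledge edge',sx(np.array([[-90,-9,20],[-45,-9,20],[45,-9,20]])/1e3),'obs FR 278,302 BR 530,300 h0 319,172 h1 498,33')
```

```text
fix [0.4972 0.2883 0.1572] [[-0.6, 0.0], [1.0, 0.1], [-0.1, -0.3]]
seated 60 FR,BR,h0,h1 [[279.0, 303.0], [527.0, 299.0], [318.0, 174.0], [494.0, 35.0]]
seated 58 FR,BR,h0,h1 [[280.0, 308.0], [526.0, 304.0], [318.0, 180.0], [494.0, 42.0]]
seated 56 FR,BR,h0,h1 [[281.0, 313.0], [526.0, 309.0], [318.0, 186.0], [493.0, 49.0]]
right on ledge 60 FR,BR,h0,h1 [[274.0, 311.0], [534.0, 306.0], [315.0, 175.0], [496.0, 32.0]]
right on ledge 58 FR,BR,h0,h1 [[274.0, 316.0], [534.0, 312.0], [315.0, 181.0], [496.0, 40.0]]
right on ledge 56 FR,BR,h0,h1 [[275.0, 322.0], [533.0, 317.0], [316.0, 188.0], [495.0, 47.0]]
ledge edge [[168.0, 310.0], [284.0, 308.0], [521.0, 303.0]] obs FR 278,302 BR 530,300 h0 319,172 h1 498,33
```

View pics/w17a.png

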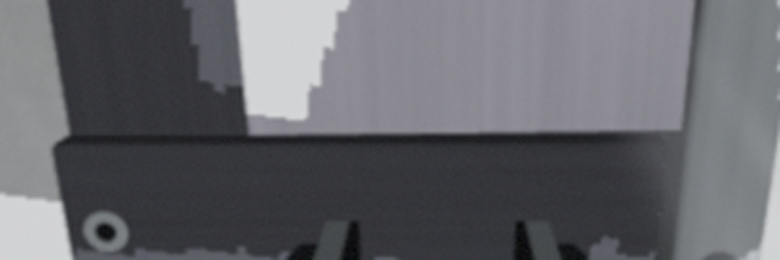

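View pics/w17b.png

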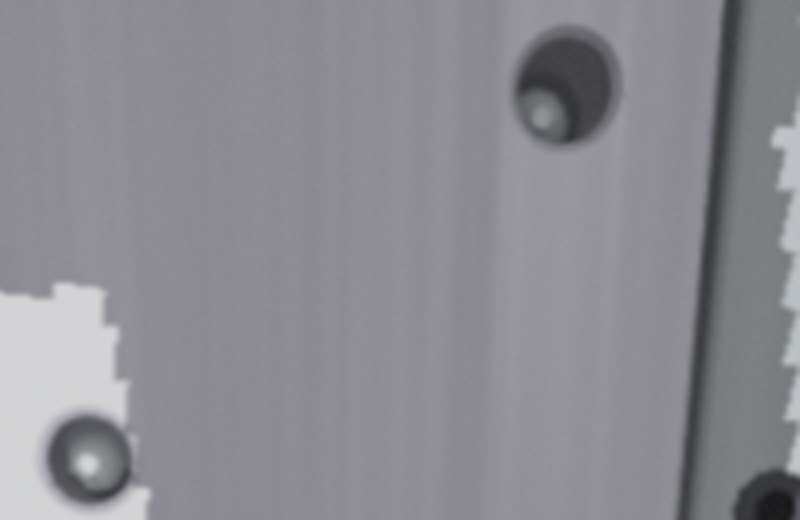

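The close wrist view shows the ledge face as a dark strip along the plate's whole right edge. The corners and holes match the seated prediction within a few zoomed pixels. The right edge I read as "raised" in the side view has a jagged outline, so it was probably a shadow boundary. I'll move the arm clear of the light and check again.

Call:
carry_out:
  steps:
    - {"dx":0.3,"dy":-0.6,"dz":0,"wx":0,"wy":0,"wz":0,"fingers":0.4}
    - {"dx":0.5,"dy":-1.6,"dz":0,"wx":0,"wy":0,"wz":0,"fingers":0.4}
    - {"dx":1.0,"dy":-2.8,"dz":0,"wx":0,"wy":0,"wz":0,"fingers":0.4}
    - {"dx":2.0,"dy":-3.8,"dz":0,"wx":0,"wy":0,"wz":0,"fingers":0.4}
    - {"dx":3.2,"dy":-4.5,"dz":0,"wx":0,"wy":0,"wz":0,"fingers":0.4}
    - {"dx":4.5,"dy":-5.0,"dz":0,"wx":0,"wy":0,"wz":0,"fingers":0.4}
    - {"dx":5.8,"dy":-5.0,"dz":0,"wx":0,"wy":0,"wz":0,"fingers":0.4}
    - {"dx":7.1,"dy":-5.0,"dz":0,"wx":0,"wy":0,"wz":0,"fingers":0.4}
    - {"dx":8.4,"dy":-5.0,"dz":0,"wx":0,"wy":0,"wz":0,"fingers":0.4}
    - {"dx":9.4,"dy":-5.0,"dz":0,"wx":0,"wy":0,"wz":0,"fingers":0.4}
    - {"dx":9.4,"dy":-5.0,"dz":0,"wx":0,"wy":0,"wz":0,"fingers":0.4}
    - {"dx":9.4,"dy":-5.0,"dz":0,"wx":0,"wy":0,"wz":0,"fingers":0.4}

```text
clock: 15.92
tool_pos: [0.5364, -0.0275, 0.1905]
orientation: [-1.569, -0.0, -1.435]
ft_force: [0.5, 0.0, 0.7]
finger_gap: 0.0343
```

```bash
python3 look.py 18; python3 -c "
from h import *
i=eyes.read_camera('side')['pixels'][190:250,185:275];cv2.imwrite('pics/sz18.png',cv2.resize(i,None,fx=8,fy=8,interpolation=cv2.INTER_CUBIC))"
```

```text
16.0167 [ 0.53585917 -0.0251666   0.18992857] [-1.57001264e+00  3.09694885e-04 -1.43099978e+00] [0.35510069 0.20405153 0.5800124 ] fix [-0.00420817 -0.31469829]
```

View pics/sz18.png

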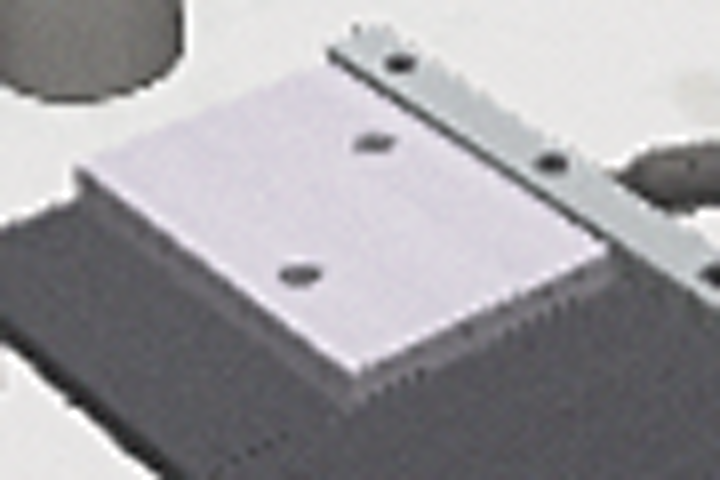

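View pics/s18.png

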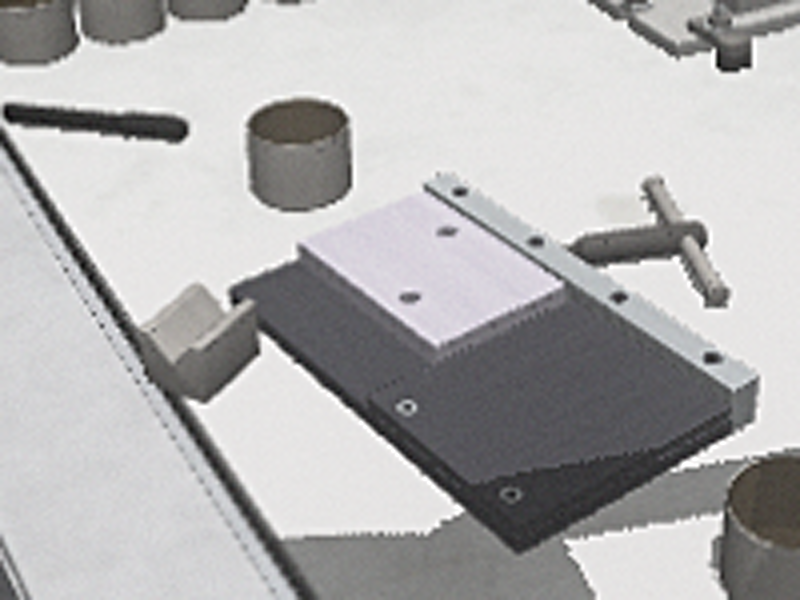

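Run:
```python
from h import *
S=eyes.read_camera('side');T=eyes.read_camera('top')
cv2.imwrite('pics/tz19.png',cv2.resize(T['pixels'][170:235,205:290],None,fx=9,fy=9,interpolation=cv2.INTER_CUBIC))
z8=lambda u:Z(u,8,[185,190])
# same-image fixture fit, side: fence front top ends, corner seat, ledge corner (from s18, scale 4)
Fp=np.array([[-90,130,12],[-90,-130,20],[46.5,130,30],[46.5,-130,30]])/1e3
fu=Z([[231,290],[520,540],[425,187],[735,391]],4,[120,150])
P=np.array([[45,65,0],[45,-65,0],[-45,-65,0],[-45,65,0],[28,20,0],[-28,-20,0]])/1e3
ps=z8([[328,62],[610,247],[357,375],[80,168],[374,143],[300,274]])
a,e=fit([(S,Fp,fu)],FX);print('fix side',a.round(4),e.round(1).tolist())
for z in(.026,.030,.034):
    q,e=fit([(S,P+[0,0,z],ps)],[.49,.34,.14]);print(z,q.round(4),fx(a,q).round(4),e.round(1).tolist())
def X(p): return Ro.from_euler('xyz',[p[3],p[4],p[5]]).apply(P)+[p[0],p[1],p[2]]
r=least_squares(lambda p:(proj(S,X(p))-ps).ravel(),[.49,.34,.026,0,0,.14]);print('6dof',r.x.round(4))
# tilt fixed at y: seated vs tilted predictions anchored on holes
for n,zl,zr in(('flat',26,26),('tilt',26,32)):
    Q=P.copy();Q[:,2]=(zl+(zr-zl)*(.065-P[:,1])/.13)/1e3
    q,e=fit([(S,Q,ps)],[.49,.34,.14]);print(n,q.round(4),fx(a,q).round(4),(e*8).round(0).tolist(),np.abs(e).mean())
```

```text
fix side [0.4971 0.2819 0.1347] [[-0.7, 0.2], [-0.0, -1.5], [0.1, -0.3], [0.5, 1.8]]
0.026 [0.491  0.3475 0.1603] [0.0028 0.0659] [[-0.2, -0.1], [0.7, 0.3], [-0.3, 0.0], [-0.7, -0.4], [0.1, -0.1], [0.3, 0.1]]
0.03 [0.4883 0.3422 0.16  ] [-0.0006  0.061 ] [[-0.2, -0.3], [1.0, 0.3], [-0.3, 0.2], [-0.9, -0.4], [0.1, -0.2], [0.3, 0.1]]
0.034 [0.4856 0.337  0.1599] [-0.004   0.0561] [[-0.2, -0.5], [1.3, 0.3], [-0.3, 0.3], [-1.2, -0.5], [0.2, -0.3], [0.2, 0.2]]
6dof [ 0.4979  0.3607  0.016   0.0015 -0.0143  0.1602]
flat [0.491  0.3475 0.1603] [0.0028 0.0659] [[-1.0, -1.0], [6.0, 2.0], [-2.0, 0.0], [-5.0, -3.0], [1.0, -1.0], [2.0, 1.0]] 0.26254129269467086
tilt [0.4888 0.3433 0.1489] [-0.     0.062] [[2.0, 7.0], [7.0, -4.0], [-6.0, -7.0], [-5.0, 5.0], [2.0, 2.0], [1.0, -1.0]] 0.5216052305196944
```

View pics/tz19.png

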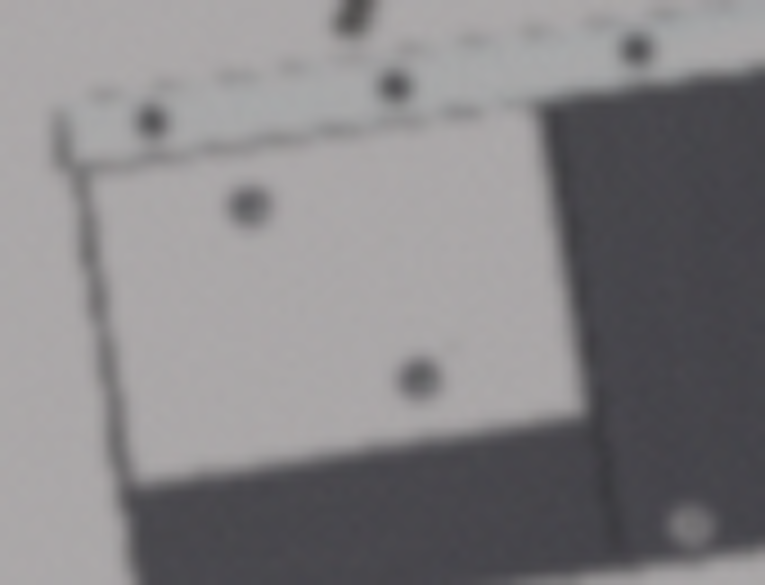

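The flat pose fits the shadow-free view twice as well as the tilted one. The top view shows the ledge step clear of the plate's right edge and both pins centred in their holes, so I'm handing in.

```bash
python3 -c "
from plant import *
print(close_job())"
```

```text
the job is handed in; nothing more can be done
None
```

The plate looks seated over both pins and lying flat on the base. I handed the job in at about 16 s of the 64 s, and it reports no verdict.

**How I did it:** With the fingers partly open, I pushed the plate back until it was flush against the fence; the force there rose to about 8 N. Then I pushed it left from its right edge in short steps until it dropped over the pins. I backed the arm clear, so it touches nothing, and never pinched or lifted the plate.

**Last checks:**
- **Holes and pins:** top and wrist views show both pins inside their holes and a gap between the plate and the ledge. The wrist-view points I compared match the seated position to within about 1 mm.
- **Level:** a first side view suggested the right edge was about 6 mm high. That was mostly the gripper's shadow. With the arm out of the light, a flat plate fits with 0.26 px mean error, against 0.52 px for a tilted one.
- **Disagreement left over:** the side camera alone still puts the plate about 5 mm off along the fixture and about 1.5° turned. I put this down to camera calibration error and coarse pixels. The fully free fit from that view was unreliable, so height and level rest mainly on the combined views.
- **Other objects:** the arm never went near the V block, chuck key or cups at low height, and they look unmoved in the pictures. I didn't measure their positions.

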